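# Charge the lamp cells in the sprung cradle

## Robot

A 7-joint arm with a two-finger parallel gripper is mounted at the origin on a cart in front of the work surface, level with it; the furniture and walls round the work are solid. World frame = base frame: x ahead of the robot, y to its left, z up, the work surface at z = 0. Lengths are in mm, angles in rad, forces in N, time in s.
With the tool pointing down it reaches from about 425 to 1025 mm from the base axis. Payload 9.4 kg.
Tool frame: the origin (TCP) lies on the centre line of the jaws, within the pads' length; the fingertips stand 17 mm ahead of it and the grasp point (between the pads) lies 2 mm behind it (arm.finger_overhang is the distance from the TCP to the fingertips, in mm); z points along the fingers, y is the direction in which the jaws open and shut (so a half turn about z gives the same grasp; the last joint's range is limited). The gripper opens to 93 mm and grips with 3 to 60 N. Pads are 15 mm wide; open, the fingers measure 128 mm over their backs; the gripper's body (75 mm by 188 mm) begins 65 mm behind the grasp point.
Start: joints at [-1.211, 0.599, -0.003, 1.599, 0.002, 0.943, -0.08], TCP at [306.709, 656.927, 235.618] pointing down, gripper open.
Joint ranges: [-2.57, 2.57], [-0.35, 1.97], [-1.29, 1.29], [0.11, 2.56], [-1.05, 4.19], [0.11, 1.86], [-2.63, 2.63]. Speed limits (rad/s): [2.22, 2.22, 3.01, 3.01, 3.14, 3.14, 3.14].

## Interface

Orientations are given as a rotation vector (axis times angle).
In Python, from rig import arm gives the robot as it stands.
- The arm moves only by the shell command python3 -m crank 'ROWS' [FORCE]. ROWS is JSON, a list of rows, each a list of 3 entries, a list of its own where there are three numbers: the turn, a rotation vector about the tool's x, y, z in rad, then the shift along the tool's x, y, z in cm, then the finger opening in cm, from 0 to 9.3. A call has 1 to 8 rows; each row shifts and turns the commanded pose from where the row before left it, along the tool's axes as they then stand; what a row does not reach is not made up. A row lasts 1/10 s, in which the tool goes at most 50 mm and 8.59 degrees, less where a joint would pass 70% of its speed; a pose out of reach is approached as far as the arm can. A call is refused whole if a number of a shift passes 5 or a number of a turn 0.15, either way. A call with a gripper value outside its range is refused whole. The fingers move at their own pace and stop on an object; FORCE is the grip in N (left out, the last holds). Time passes only in rows, so rows that do not move let the fingers close. It gives the time, the measured TCP pose, the force and the opening at its end, in the units of the state.
- arm.sense(): the state, without advancing time (a new reading comes with each control period).
- arm.capture(name): name is "scene" or "side" or "wrist"; returns a dict with "image" (420x560x3 uint8, red, green, blue), "depth" (420x560 float32, mm along the optical axis (not along the pixel's ray), 0 where there is no reading), "fovy" (degrees; the focal length in pixels is half the picture's height over the tangent of half this angle, whatever the lens; pixels are square), "cx", "cy" (the principal point, pixels), "eye" and "rotation" of the camera in the world. Camera axes: x right, y down, z forward; pixel columns grow to the right and rows downward; lengths in mm; the calibration is good to about 2 mm. A picture is of the moment at which its call begins.
- arm.job_done(): hands the job in, once; it reports no verdict.
Trained networks look in the newest picture that a camera, given by its name, has taken for a name from the list of things; names that differ only in an ending like _2 or _b are one class to them, and where a whole thing is asked for, a point or a joint stands for the part that bears it (a point fixed in the world has none). Each returns a list of dicts, best first, with "p" (0 to 1); they miss things now and then, are a little off and sometimes report something else, mostly with a low value. They report only what shows in the picture. A call takes as long as a camera call. They do not tell look-alikes from the thing itself.
- arm.look_for(camera, label): "location" ([x, y, z] in mm, in world coordinates, good to about 4 mm: the middle of the surface that is visible of it).
- arm.cut_out(camera, label): "mask" (420x560 bool, what is visible of it).
The state is a dict: "t": time; "joint_pos": joint angles; "qd": joint speeds; "joint_efforts": joint torques, N m; "tcp_pos": TCP position; "tcp_rot": TCP orientation; "contact_force": force on the tool from outside, world axes, zero at the start; "torque": the same for the moment, N m; "opening": opening from 0.0 (shut) to 1.0 (fully open).
Only numpy, scipy, OpenCV 4.12 (cv2) and the standard library are available. Lean on these libraries where they do the work, as an engineer would, in place of code of your own. Each camera call takes 0.05 s, during which the arm holds its last target.

## Task

Put all the lamp cells on charge: draw the cradle's sprung pusher back until its catch holds it, then set every cell on the desk upright in the track, one behind the other, each with its round brass nose towards the timer box. Press the catch's black tail so that the pusher closes on the row, and only then wind the timer key clockwise, turn by turn, until it comes to its stop. Leave the bulb, the file and the pine strip where they are.

Things in the scene. Friction and masses are not known exactly. Their poses are not given: they have to be found in the camera images.
- track (a point): Charging cradle (fixed; black base 352 x 104 x 10 mm): point on the track floor, 10 mm above the desk, at the end contact's face, on the centre line. x: along the track, the way the pusher is drawn back; y: across; z: up. Track 64 mm wide; its side rails' flared lips (78 mm apart) end 15 mm above the floor. Grey timer box: x = -75 to -9 mm, 98 mm wide, top 54 mm above the desk.
- pusher (a joint): Position in m of the sprung pusher's face, from the end contact along track x: 0 = closed on the contact, 0.170 = held by the catch, 0.179 = end of travel. A damped spring drives it to 0 with 4.4 N (at 0) to 8.5 N (fully back). Draw it past 0.174 and let go: the catch drops in and holds it at about 0.170.
- pull_tab (a point): Centre of the pusher's upright black pull tab: 10 mm thick along the track, 34 mm wide across it, 36 mm high (18 mm above and below this point). It moves with the pusher; the point lies 22 mm behind the pusher's face and 58 mm above the track floor. Axes as track.
- catch (a joint): Angle in rad of the spring catch behind the track: 0 = down (rest, holding), 0.5 = tail fully pressed. At about 0.35 its tooth clears and the pusher springs forward by itself. The tail takes 2 to 6 N and comes up again when let go.
- catch_tail (a point): Top of the catch's black ribbed thumb tail (30 mm along the track x 34 mm across), 44 mm above the desk, 265 mm along the track from track. Press it straight down by about 13 mm to let the pusher go.
- key (a joint): How far the timer key has been wound, in rad: 0 = run down, 6.0 = stop, fully wound. It grows as the key is turned clockwise seen from above. The ratchet keeps it where it is left. It takes about 0.1 N m.
- key_grip (a point): Centre of the steel winged key on top of the timer box, on its vertical axis: wings 48 mm long (its x), 9 mm thick (its y), 24 mm high (12 mm above and below this point, 82 mm above the desk). On the track's centre line, 42 mm beyond the end contact.
- cell1_mid (a point): Centre of lamp cell 1, 21 mm above its underside (the four are alike; some are absent): upright rechargeable block, aluminium case with a white band, 34 mm thick (its x) x 60 mm wide (y) x 42 mm high (z up), 0.16 kg. A round brass nose, 21 mm across, stands 3 mm out of the middle of its +x face; the -x face is flat; a thin grey bar on the top lies nearer the nose. Grasp it across the 60 mm width.
- cell2_mid (a point): Centre of lamp cell 2, 21 mm above its underside (the four are alike; some are absent): upright rechargeable block, aluminium case with a white band, 34 mm thick (its x) x 60 mm wide (y) x 42 mm high (z up), 0.16 kg. A round brass nose, 21 mm across, stands 3 mm out of the middle of its +x face; the -x face is flat; a thin grey bar on the top lies nearer the nose. Grasp it across the 60 mm width.
- cell3_mid (a point): Centre of lamp cell 3, 21 mm above its underside (the four are alike; some are absent): upright rechargeable block, aluminium case with a white band, 34 mm thick (its x) x 60 mm wide (y) x 42 mm high (z up), 0.16 kg. A round brass nose, 21 mm across, stands 3 mm out of the middle of its +x face; the -x face is flat; a thin grey bar on the top lies nearer the nose. Grasp it across the 60 mm width.
- cell4_mid (a point): Centre of lamp cell 4, 21 mm above its underside (the four are alike; some are absent): upright rechargeable block, aluminium case with a white band, 34 mm thick (its x) x 60 mm wide (y) x 42 mm high (z up), 0.16 kg. A round brass nose, 21 mm across, stands 3 mm out of the middle of its +x face; the -x face is flat; a thin grey bar on the top lies nearer the nose. Grasp it across the 60 mm width.
- led_bulb: Bystander: white LED bulb lying on its side, 68 x 121 x 69 mm; origin at its underside.
- file: Bystander: flat steel file, 200 x 16 x 4 mm, lying on the scorched brown board; origin at its underside. The board, 12 mm thick, is fixed and covers the desk from y = -0.12 to 0.24 m; the desk to its right, up to the cradle, and the desk at x 0.35 to 0.43, y 0.27 to 0.33 m are bare but for the cells.
- strip: Bystander: pine strip, 300 x 30 x 14 mm, lying on the desk; origin at its underside.
Not all that is in view belongs to the job. Leave any orange look-alike of the part that bears cell4_mid alone.

How it is judged:
By the outcome, as a careful person would: the job done as asked, in the order asked, and still so for the second after the job is handed in, with the robot touching nothing.
Of cell1, cell2, cell3, cell4 only 2 to 4 are there at a start; the rules pass over those that are not, and their reading is None.
At some moment in a run one of cell1, cell2, cell3, cell4 may be knocked a few centimetres aside while the robot is not near it.
Once in a run the grip may slacken for a moment while it holds something.
It also fails if it takes over 210 s, if anything falls off the work surface, if the arm or the gripper's body presses on something with over 40 N, if the wrist force passes 120 N, or if a joint passes its speed limit or range.

## Working session

There is one attempt and no reset: what is moved stays moved. The work goes in short steps, Python scripts to look and compute and a shell command to move; the robot and the scene stay as the last step left them, time stands still between calls to the robot, and variables do not carry over. Pictures are saved under pics/ and viewed, and the job is handed in when it is done.

```bash
ls; mkdir -p pics
cat > h.py <<'E'
import numpy as np, cv2
from rig import arm
from scipy.spatial.transform import Rotation as R
def shot(cam,name):
    c=arm.capture(cam); cv2.imwrite(f'pics/{name}.png',cv2.cvtColor(c['image'],cv2.COLOR_RGB2BGR)); return c
def cloud(c):
    d=c['depth']; f=210/np.tan(np.radians(c['fovy'])/2)
    v,u=np.mgrid[0:420,0:560]
    p=np.stack([(u-c['cx'])/f*d,(v-c['cy'])/f*d,d],-1)
    return p@np.array(c['rotation']).T+np.array(c['eye'])
def proj(c,P):
    f=210/np.tan(np.radians(c['fovy'])/2)
    q=(np.array(P)-c['eye'])@np.array(c['rotation']); return q[...,:2]/q[...,2:]*f+[c['cx'],c['cy']]
E
python3 - <<'E'
from h import *
s=arm.sense(); print({k:np.round(v,3).tolist() for k,v in s.items()})
for cam in ['scene','side','wrist']:
    c=shot(cam,cam+'0'); print(cam,np.round(c['eye']),c['fovy'])
    for l in ['track','pusher','pull_tab','catch_tail','key_grip','cell1_mid','led_bulb','file','strip']:
        r=arm.look_for(cam,l); print(l,[(np.round(x['location']).tolist(),round(x['p'],2)) for x in r[:6]])
E
```

```text
pics
{'t': 0.0, 'joint_pos': [-1.211, 0.6, -0.003, 1.6, 0.002, 0.943, -0.08], 'qd': [0.0, 0.001, 0.0, -0.002, 0.002, 0.001, -0.001], 'joint_efforts': [0.001, -76.506, 1.497, -25.234, -0.053, 0.017, 0.0], 'tcp_pos': [306.506, 656.523, 234.764], 'tcp_rot': [-0.681, -3.067, 0.002], 'contact_force': [-0.118, -0.061, 0.653], 'torque': [0.003, -0.006, -0.01], 'opening': 1.006}
scene [  -32. -1081.  1115.] 49.737239582461356
track [([527.0, -319.0, 11.0], 0.55)]
pusher [([561.0, -245.0, 49.0], 0.63)]
pull_tab [([554.0, -244.0, 48.0], 0.56), ([663.0, 248.0, 45.0], 0.54)]
catch_tail [([465.0, -454.0, 46.0], 0.5)]
key_grip [([588.0, -182.0, 88.0], 0.4)]
cell1_mid [([526.0, -316.0, 11.0], 0.67)]
led_bulb [([660.0, 250.0, 46.0], 0.57)]
file [([468.0, -14.0, 18.0], 0.77)]
strip [([421.0, -623.0, 20.0], 0.88), ([558.0, -244.0, 48.0], 0.36)]
side [ 638. 1406.  900.] 45.649103634930896
track [([551.0, -227.0, 23.0], 0.71)]
pusher []
pull_tab [([559.0, -231.0, 66.0], 0.65)]
catch_tail [([465.0, -440.0, 43.0], 0.47), ([559.0, -230.0, 63.0], 0.28)]
key_grip [([594.0, -175.0, 85.0], 0.57)]
cell1_mid [([337.0, -310.0, 38.0], 0.65), ([559.0, -231.0, 64.0], 0.58)]
led_bulb [([675.0, 284.0, 46.0], 0.82)]
file [([428.0, -609.0, 14.0], 0.66), ([559.0, -230.0, 61.0], 0.59)]
strip [([425.0, -610.0, 16.0], 0.9)]
wrist [239. 690. 385.] 62.1235430046796
track []
pusher []
pull_tab []
catch_tail []
key_grip []
cell1_mid []
led_bulb []
file []
strip []
```

View pics/scene0.png

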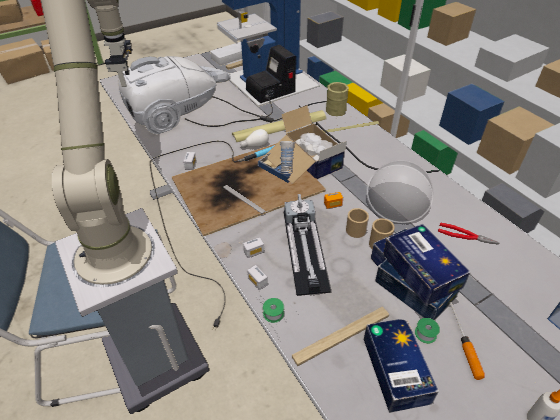

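View pics/side0.png

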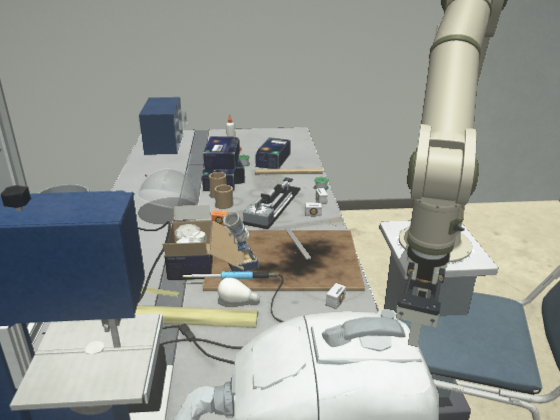

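View pics/wrist0.png

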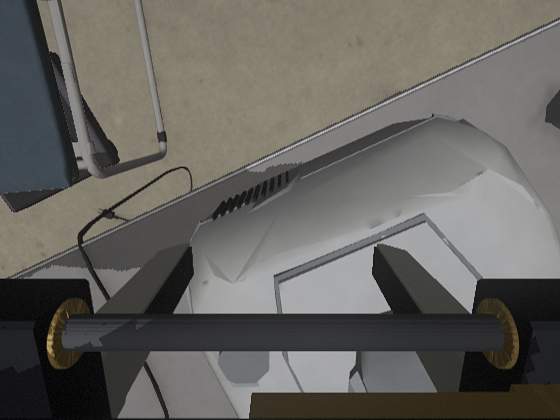

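The scene shows the cradle at about px (305,245), white cells at (253,246), (258,275) and (190,160), and an orange look-alike at (333,200). The bulb, file and strip lie clear of these. Next I'll look closer.

Run:
```python
from h import *
c=arm.capture('scene'); im=cv2.cvtColor(c['image'],cv2.COLOR_RGB2BGR)
P=cloud(c)
a=cv2.resize(im[190:300,235:345],None,fx=5,fy=5,interpolation=cv2.INTER_CUBIC)
b=cv2.resize(im[140:180,170:210],None,fx=6,fy=6,interpolation=cv2.INTER_CUBIC)
out=np.zeros((550,795,3),np.uint8); out[:,:550]=a; out[:240,552:792]=b
cv2.imwrite('pics/crop0.png',out)
s=arm.capture('side'); Q=cloud(s); ims=cv2.cvtColor(s['image'],cv2.COLOR_RGB2BGR)
a=cv2.resize(ims[170:230,240:340],None,fx=6,fy=6,interpolation=cv2.INTER_CUBIC)
b=cv2.resize(ims[280:310,320:350],None,fx=6,fy=6,interpolation=cv2.INTER_CUBIC)
out=np.zeros((360,790,3),np.uint8); out[:,:600]=a; out[:180,605:785]=b
cv2.imwrite('pics/crop1.png',out)
# top faces
for nm,(u,v) in dict(A=(253,246),B=(258,275),C=(190,160)).items():
    w=P[v-14:v+14,u-14:u+14].reshape(-1,3); m=(w[:,2]>39)&(w[:,2]<48); q=w[m]
    r=cv2.minAreaRect(q[:,:2].astype(np.float32)); print(nm,m.sum(),np.round(q.mean(0)),r)
    print(' pts',np.round(w[m][::8]).tolist()[:3], 'desk z',np.median(w[w[:,2]<15][:,2]))
def top(P,lo,hi,x0,x1,y0,y1):
    m=(P[...,2]>lo)&(P[...,2]<hi)&(P[...,0]>x0)&(P[...,0]<x1)&(P[...,1]>y0)&(P[...,1]<y1); return P[m],m
for n,PP in (('scene',P),('side',Q)):
    for nm,lo,hi in (('timer',50,58),('key',84,100),('tab',78,100),('tail',40,48)):
        q,m=top(PP,lo,hi,400,640,-480,-140)
        if len(q)>3: print(n,nm,len(q),np.round(q.mean(0)),cv2.minAreaRect(q[:,:2].astype(np.float32)))
```

```text
Traceback (most recent call last):
  File "h.py", line 10, in cloud
    return p@np.array(c['rotation']).T+np.array(c['eye'])
           ~~~~~~~~~~~~~~~~~~~~~~~~~~~^~~~~~~~~~~~~~~~~~~
ValueError: operands could not be broadcast together with shapes (420,560) (3,)
```

```bash
sed -i "s/np.array(c\['rotation'\])/R.from_rotvec(c['rotation']).as_matrix()/" h.py
cat > m0.py <<'E'
from h import *
c=arm.capture('scene'); im=cv2.cvtColor(c['image'],cv2.COLOR_RGB2BGR)
P=cloud(c)
a=cv2.resize(im[190:300,235:345],None,fx=5,fy=5,interpolation=cv2.INTER_CUBIC)
b=cv2.resize(im[140:180,170:210],None,fx=6,fy=6,interpolation=cv2.INTER_CUBIC)
out=np.zeros((550,795,3),np.uint8); out[:,:550]=a; out[:240,552:792]=b
cv2.imwrite('pics/crop0.png',out)
s=arm.capture('side'); Q=cloud(s); ims=cv2.cvtColor(s['image'],cv2.COLOR_RGB2BGR)
a=cv2.resize(ims[170:230,240:340],None,fx=6,fy=6,interpolation=cv2.INTER_CUBIC)
b=cv2.resize(ims[280:310,320:350],None,fx=6,fy=6,interpolation=cv2.INTER_CUBIC)
out=np.zeros((360,790,3),np.uint8); out[:,:600]=a; out[:180,605:785]=b
cv2.imwrite('pics/crop1.png',out)
for nm,(u,v) in dict(A=(253,246),B=(258,275),C=(190,160)).items():
    w=P[v-14:v+14,u-14:u+14].reshape(-1,3); m=(w[:,2]>39)&(w[:,2]<48); q=w[m]
    print(nm,m.sum(),np.round(q.mean(0)),cv2.minAreaRect(q[:,:2].astype(np.float32)), 'desk z',np.median(w[w[:,2]<15][:,2]))
def top(P,lo,hi,x0,x1,y0,y1):
    m=(P[...,2]>lo)&(P[...,2]<hi)&(P[...,0]>x0)&(P[...,0]<x1)&(P[...,1]>y0)&(P[...,1]<y1); return P[m],m
for n,PP in (('scene',P),('side',Q)):
    for nm,lo,hi in (('timer',50,58),('key',84,100),('tab',78,100),('tail',40,48)):
        q,m=top(PP,lo,hi,400,640,-480,-140)
        if len(q)>3: print(n,nm,len(q),np.round(q.mean(0)),cv2.minAreaRect(q[:,:2].astype(np.float32)))
E
python3 m0.py
```

```text
A 128 [ 384. -232.   42.] ((384.2191162109375, -231.57359313964844), (32.83238983154297, 57.480899810791016), 82.07522583007812) desk z -0.2635889987268456
B 161 [ 336. -340.   42.] ((336.1311950683594, -339.4871520996094), (33.41923904418945, 59.04955291748047), 7.778461456298828) desk z -0.07862451661105752
C 62 [391. 286.  42.] ((390.9898681640625, 284.8177185058594), (63.61147689819336, 31.430553436279297), 58.39105224609375) desk z 0.25548291041809534
scene timer 335 [ 586. -190.   54.] ((536.640869140625, -303.57647705078125), (333.8287048339844, 96.67361450195312), 66.3720474243164)
scene key 53 [ 580. -204.   89.] ((585.7820434570312, -205.71800231933594), (92.35432434082031, 29.02873992919922), 56.76739501953125)
scene tab 73 [ 576. -212.   87.] ((584.1444091796875, -205.77633666992188), (94.10086059570312, 32.10393524169922), 56.45094299316406)
scene tail 222 [ 482. -364.   44.] ((474.10113525390625, -284.33880615234375), (345.78955078125, 192.44662475585938), 57.96724319458008)
side timer 184 [ 580. -187.   55.] ((550.273681640625, -311.28857421875), (350.5014343261719, 96.52091217041016), 73.80426025390625)
side key 50 [ 581. -197.   90.] ((575.3095703125, -200.87518310546875), (98.27535247802734, 31.50225067138672), 71.64835357666016)
side tab 77 [ 579. -202.   87.] ((586.306640625, -203.0168914794922), (96.18775939941406, 34.422637939453125), 57.42586135864258)
side tail 94 [ 507. -290.   44.] ((473.3101806640625, -277.2569580078125), (364.65191650390625, 182.5111846923828), 60.449398040771484)
```

```bash
sleep 1
```

```text
(no output)
```

View pics/crop0.png

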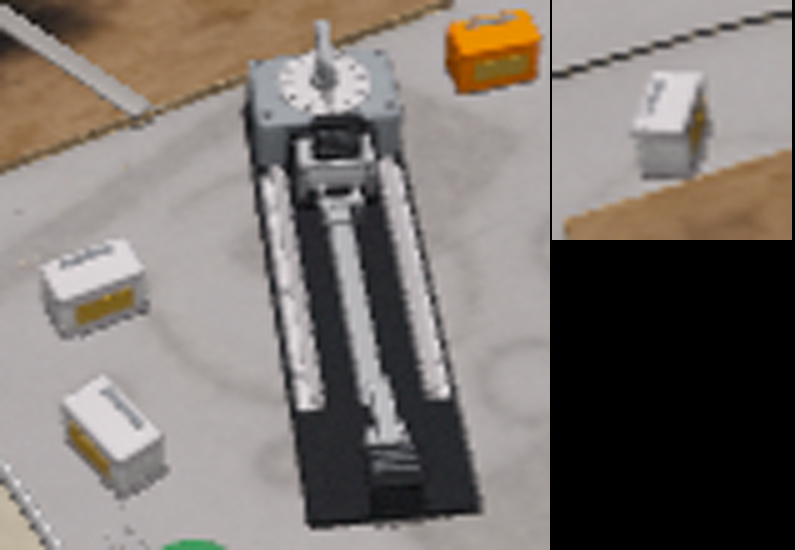

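View pics/crop1.png

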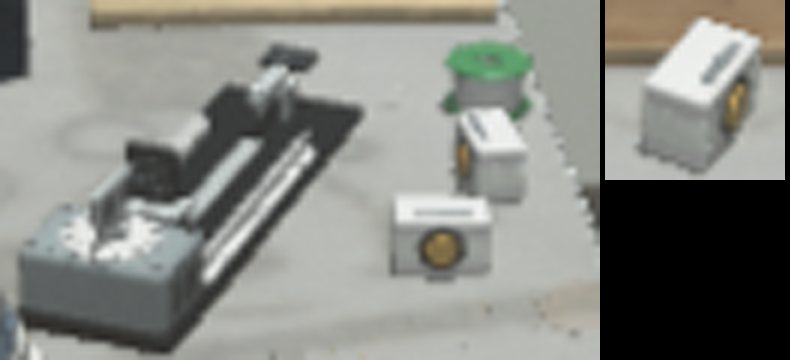

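```bash
cat > m1.py <<'E'
from h import *
c=arm.capture('scene'); P=cloud(c); s=arm.capture('side'); Q=cloud(s)
def comp(P,lo,hi,u,v):
    m=((P[...,2]>lo)&(P[...,2]<hi)).astype(np.uint8)
    n,l=cv2.connectedComponents(m,connectivity=4); return P[l==l[v,u]] if l[v,u] else None
pts=[(310,270)]
for lo in (5,):
    q=comp(P,lo,15,325,285) 
    if q is not None: print('base',len(q),cv2.minAreaRect(q[:,:2].astype(np.float32)))
for (PP,cam,n) in ((P,c,'scene'),(Q,s,'side')):
    m=(PP[...,2]>50)&(PP[...,2]<57)&(PP[...,0]>520)&(PP[...,0]<660)&(PP[...,1]>-245)&(PP[...,1]<-120)
    nl,l,st,ce=cv2.connectedComponentsWithStats(m.astype(np.uint8),connectivity=4); i=1+np.argmax(st[1:,4]); q=PP[l==i]
    print(n,'timer',len(q),q.mean(0),cv2.minAreaRect(q[:,:2].astype(np.float32)))
    for nm,lo,hi,x0,x1,y0,y1 in (('key',84,97,560,640,-215,-130),('tab',80,88.5,520,585,-270,-205),('tail',40,47,430,500,-485,-415)):
        m=(PP[...,2]>lo)&(PP[...,2]<hi)&(PP[...,0]>x0)&(PP[...,0]<x1)&(PP[...,1]>y0)&(PP[...,1]<y1); q=PP[m]
        if len(q)>3:
            print(n,nm,len(q),q.mean(0).round(),[np.round(t,1) for t in cv2.minAreaRect(q[:,:2].astype(np.float32))])
E
python3 m1.py
```

```text
base 1701 ((518.2129516601562, -333.44256591796875), (300.65655517578125, 104.5726089477539), 64.44605255126953)
scene timer 248 [ 586.16018736 -184.44849341   53.69950434] ((589.4864501953125, -182.6552276611328), (72.0274658203125, 96.86397552490234), 68.64482879638672)
scene key 29 [ 589. -183.   90.] [array([ 591.3, -180.8]), array([52.6,  8.5]), np.float64(62.7)]
scene tab 28 [ 563. -240.   84.] [array([ 563.4, -239.3]), array([12.6, 30.1]), np.float64(64.0)]
scene tail 124 [ 462. -451.   43.] [array([ 464.8, -442.3]), array([64.3, 33.3]), np.float64(66.4)]
side timer 93 [ 560.66722747 -182.72354936   53.89427282] ((559.4183959960938, -186.4416961669922), (43.742652893066406, 108.65106201171875), 2.0231544971466064)
side key 28 [ 593. -173.   91.] [array([ 590. , -178.7]), array([46.4,  9.1]), np.float64(62.7)]
side tab 19 [ 566. -238.   84.] [array([ 564.8, -237.4]), array([15.2, 27.8]), np.float64(64.3)]
side tail 25 [ 462. -450.   44.] [array([ 465.6, -449.8]), array([58.1, 32.3]), np.float64(58.1)]
```

```bash
cat >> h.py <<'E'
KEY=np.array([590.5,-179.5]); AX=64.6
D=-np.array([np.cos(np.radians(AX)),np.sin(np.radians(AX))]); N=np.array([-D[1],D[0]])
def tr(x,y=0): return KEY+(42+x)*D+y*N   # track coords -> world
def plan(xy,z,yaw=None,quiet=False):
    """yaw: desired direction of tool y in deg (mod 180)"""
    s=arm.sense(); M=R.from_rotvec(s['tcp_rot']).as_matrix(); p=np.array(s['tcp_pos'])
    d=M.T@(np.array([xy[0],xy[1],z])-p)/10
    print('t %.1f tcp'%s['t'],p.round(1),'open %.3f'%s['opening'],'F',np.round(s['contact_force'],1),'q',np.round(s['joint_pos'],2))
    print(' shift cm (tool now)',d.round(2),'norm',np.linalg.norm(d).round(2))
    cur=np.degrees(np.arctan2(M[1,1],M[0,1])); tilt=np.cross(M[:,2],[0,0,-1]); print(' tooly yaw %.2f'%cur,'tilt fix(tool) ',(M.T@tilt).round(4))
    if yaw is not None:
        e=(yaw-cur+90)%180-90; rz=-np.radians(e); print(' turn z rad %.3f'%rz,'alt %.3f'%(rz-np.sign(rz)*np.pi))
        M2=M@R.from_rotvec([0,0,rz]).as_matrix(); print(' shift after turn',(M2.T@(np.array([xy[0],xy[1],z])-p)/10).round(2))
E
python3 - <<'E'
from h import *
plan(tr(22),235,AX)
print(tr(0),tr(22),tr(265))
E
```

```text
t 1.8 tcp [306.7 656.9 235.6] open 1.000 F [-0.2  0.1 -0.1] q [-1.21  0.6  -0.    1.6   0.    0.94 -0.08]
 shift cm (tool now) [-6.106e+01 -7.019e+01  6.000e-02] norm 93.03
 tooly yaw 64.98 tilt fix(tool)  [-0.  0. -0.]
 turn z rad 0.007 alt -3.135
 shift after turn [-6.152e+01 -6.978e+01  6.000e-02]
[ 572.4847244 -217.4400823] [ 563.04815146 -237.31345874] [ 458.81691405 -456.82393491]
```

```bash
python3 -m crank '[[[0,0,0],[-3,-3.45,0],9.3],[[0,0,0],[-3,-3.45,0],9.3],[[0,0,0],[-3,-3.45,0],9.3],[[0,0,0],[-3,-3.45,0],9.3],[[0,0,0],[-3,-3.45,0],9.3],[[0,0,0],[-3,-3.45,0],9.3],[[0,0,0],[-3,-3.45,0],9.3],[[0,0,0],[-3,-3.45,0],9.3]]'
python3 -c "
from h import *
plan(tr(22),235,AX)"
```

```text
t: 2.55
tcp_pos: [407.8, 303.6, 235.9]
tcp_rot: [0.68, 3.067, 0.001]
contact_force: [0.7, 0.0, -0.0]
opening: 0.999
t 2.5 tcp [407.8 303.6 235.9] open 0.999 F [ 0.7  0.  -0. ] q [-0.75  0.34  0.    2.09  0.    0.71  0.38]
 shift cm (tool now) [-36.95 -42.45   0.08] norm 56.28
 tooly yaw 64.98 tilt fix(tool)  [ 0.0007  0.0004 -0.    ]
 turn z rad 0.007 alt -3.135
 shift after turn [-37.23 -42.21   0.08]
```

```bash
python3 -m crank '[[[0,0,0],[-3,-3.45,0],9.3],[[0,0,0],[-3,-3.45,0],9.3],[[0,0,0],[-3,-3.45,0],9.3],[[0,0,0],[-3,-3.45,0],9.3],[[0,0,0],[-3,-3.45,0],9.3],[[0,0,0],[-3,-3.45,0],9.3],[[0,0,0],[-3,-3.45,0],9.3],[[0,0,0],[-3,-3.45,0],9.3]]'
python3 -c "
from h import *
plan(tr(22),235,AX)"
```

```text
t: 3.35
tcp_pos: [508.5, -48.2, 236.0]
tcp_rot: [0.68, 3.066, 0.0]
contact_force: [0.8, 0.8, 0.5]
opening: 1.002
t 3.4 tcp [508.5 -48.2 236. ] open 1.002 F [0.8 0.8 0.5] q [-0.07  0.34  0.07  2.09 -0.04  0.71  1.16]
 shift cm (tool now) [-12.94 -14.83   0.1 ] norm 19.68
 tooly yaw 64.98 tilt fix(tool)  [0.0005 0.0007 0.    ]
 turn z rad 0.007 alt -3.135
 shift after turn [-13.04 -14.75   0.1 ]
```

```bash
python3 -m crank '[[[0,0,0],[-3,-3.45,0],9.3],[[0,0,0],[-3,-3.45,0],9.3],[[0,0,0],[-3,-3.45,0],9.3],[[0,0,0],[-2,-2.3,0],9.3],[[0,0,0],[-1,-1.15,0],9.3],[[0,0,0],[0,0,0],5],[[0,0,0],[0,0,0],5],[[0,0,0],[0,0,0],4]]'
python3 - <<'E'
from h import *
plan(tr(22),235,AX)
c=shot('wrist','w1'); P=cloud(c)
np.save('/tmp/w1.npy',P)
for nm,lo,hi,x0,x1,y0,y1 in (('key',84,97,560,640,-215,-130),('tab',80,90,520,600,-270,-205),('timer',50,57,480,680,-300,-100)):
    m=(P[...,2]>lo)&(P[...,2]<hi)&(P[...,0]>x0)&(P[...,0]<x1)&(P[...,1]>y0)&(P[...,1]<y1); q=P[m]
    if len(q)>3: print(nm,len(q),q.mean(0).round(1),[np.round(t,1) for t in cv2.minAreaRect(q[:,:2].astype(np.float32))])
E
```

```text
t: 4.15
tcp_pos: [558.4, -219.9, 235.7]
tcp_rot: [-0.677, -3.067, -0.001]
contact_force: [0.1, -0.5, 0.1]
opening: 0.79
t 4.2 tcp [ 558.4 -219.9  235.7] open 0.790 F [ 0.1 -0.5  0.1] q [ 0.22  0.45  0.09  1.9  -0.06  0.8   1.48]
 shift cm (tool now) [-1.16 -1.39  0.07] norm 1.81
 tooly yaw 65.11 tilt fix(tool)  [ 0.0008 -0.0006  0.    ]
 turn z rad 0.009 alt -3.133
 shift after turn [-1.17 -1.38  0.07]
key 615 [ 590.5 -179.    91.9] [array([ 591.6, -179.3]), array([46.7, 10. ]), np.float64(61.0)]
tab 397 [ 563.4 -235.8   85.3] [array([ 564.5, -236.1]), array([10.8, 33.7]), np.float64(67.0)]
timer 5499 [ 584.9 -183.1   54. ] [array([ 583.4, -195.5]), array([102.5,  96. ]), np.float64(65.2)]
```

View pics/w1.png

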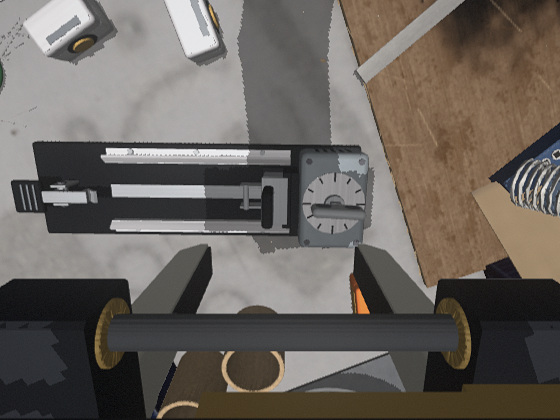

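Run:
```python
from h import *
P=np.load('/tmp/w1.npy')
def cc(lo,hi,u,v):
    m=((P[...,2]>lo)&(P[...,2]<hi)).astype(np.uint8); n,l=cv2.connectedComponents(m,connectivity=4); print(l[v,u]); return P[l==l[v,u]]
q=cc(6,14,80,160); print('base',len(q),cv2.minAreaRect(q[:,:2].astype(np.float32)))
q=cc(50,58,350,165); print('timer',len(q),cv2.minAreaRect(q[:,:2].astype(np.float32)))
q=cc(40,48,25,195); print('tail',len(q),q.mean(0),cv2.minAreaRect(q[:,:2].astype(np.float32)))
r=cv2.minAreaRect(q[:,:2].astype(np.float32))
# rails: tops z~25
w=P.reshape(-1,3); xy=(w[:,:2]-tr(0)); X=xy@D; Y=xy@N
for a,b in ((60,100),(110,150),(160,200)):
    for lo,hi in ((22,30),(8,12)):
        m=(X>a)&(X<b)&(abs(Y)<60)&(w[:,2]>lo)&(w[:,2]<hi); print(a,lo,np.percentile(Y[m],[1,99]).round(1), [Y[m][Y[m]<0].mean().round(1),Y[m][Y[m]>0].mean().round(1)])
m=(abs(Y)<55)&(w[:,2]>50)&(w[:,2]<58)&(X<-5)&(X>-90); print('timer',np.percentile(X[m],[1,99]),np.percentile(Y[m],[1,99]))
m=(abs(Y)<55)&(w[:,2]>6)&(w[:,2]<14)&(X>200); print('base end',np.percentile(X[m],[1,99]),np.percentile(Y[m],[1,99]))
m=(abs(Y)<25)&(w[:,2]>80)&(w[:,2]<89)&(X>0)&(X<60); print('tab',np.percentile(X[m],[1,99]),np.percentile(Y[m],[1,99]))
m=(abs(Y)<35)&(w[:,2]>80)&(X<-5)&(X>-90); print('key',np.percentile(X[m],[1,99]),np.percentile(Y[m],[1,99]))
```

```text
38
base 16927 ((530.4627075195312, -307.63262939453125), (350.5810241699219, 104.2158203125), 64.42208862304688)
1
timer 5106 ((591.2516479492188, -179.14694213867188), (65.12345123291016, 96.39287567138672), 64.30874633789062)
94
tail 1508 [ 465.09476    -442.73751269   43.67880112] ((468.75537109375, -435.34747314453125), (74.80858612060547, 33.27346420288086), 64.51976776123047)
60 22 [-39.5  41.8] [np.float64(-37.6), np.float64(38.6)]
60 8 [-50.2  51.3] [np.float64(-22.1), np.float64(20.6)]
110 22 [-40.   41.3] [np.float64(-38.0), np.float64(38.6)]
110 8 [-50.6  50.6] [np.float64(-22.6), np.float64(19.9)]
160 22 [-40.4  41. ] [np.float64(-37.9), np.float64(38.2)]
160 8 [-50.4  51.2] [np.float64(-22.6), np.float64(20.4)]
timer [-73.89214819  -6.85712601] [-46.16880962  46.95927801]
base end [200.77336716 272.69808192] [-50.89697305  50.33970882]
tab [16.08360986 25.0951393 ] [-15.85366891  16.59206027]
key [-55.87545691  -5.99281182] [-34.88701314   2.10727258]
```

```bash
sed -i 's/^KEY=.*/KEY=np.array([590.5,-179.5]); AX=64.45/' h.py; python3 -m crank '[[[0,0,0.01],[-1.17,-1.5,0],3],[[0,0,0],[0,0,2],3],[[0,0,0],[0,0,3],3],[[0,0,0],[0,0,3],3],[[0,0,0],[0,0,0],3],[[0,0,0],[0,0,0],3]]' 20
python3 - <<'E'
from h import *
plan(tr(23),77,AX)
E
```

```text
t: 4.8
tcp_pos: [562.9, -241.0, 155.9]
tcp_rot: [-0.696, -3.063, 0.0]
contact_force: [-0.1, 0.1, 0.4]
opening: 0.327
t 4.8 tcp [ 562.9 -241.   155.9] open 0.327 F [-0.1  0.1  0.4] q [ 0.26  0.56  0.08  1.94 -0.07  0.64  1.51]
 shift cm (tool now) [0.15 0.24 7.89] norm 7.89
 tooly yaw 64.39 tilt fix(tool)  [-0.0003 -0.0006  0.    ]
 turn z rad -0.001 alt 3.141
 shift after turn [0.15 0.24 7.89]
```

```bash
python3 -m crank '[[[0,0,0],[0.15,0.24,2],3],[[0,0,0],[0,0,3],3],[[0,0,0],[0,0,2],3],[[0,0,0],[0,0,0.9],3],[[0,0,0],[0,0,0],0.8],[[0,0,0],[0,0,0],0.8],[[0,0,0],[0,0,0],0.8],[[0,0,0],[0,0,0],0.8]]' 30
python3 - <<'E'
from h import *
plan(tr(23),77,AX)
E
```

```text
t: 5.6
tcp_pos: [563.4, -237.9, 78.1]
tcp_rot: [0.695, 3.061, 0.0]
contact_force: [0.9, 1.4, 5.9]
opening: 0.102
t 5.6 tcp [ 563.4 -237.9   78.1] open 0.102 F [0.9 1.4 5.9] q [ 0.26  0.67  0.06  1.99 -0.09  0.48  1.51]
 shift cm (tool now) [ 0.07 -0.07  0.11] norm 0.14
 tooly yaw 64.42 tilt fix(tool)  [0.0006 0.0024 0.    ]
 turn z rad -0.001 alt 3.141
 shift after turn [ 0.07 -0.07  0.11]
```

```bash
python3 -m crank '[[[0,0,0],[0,-1.5,0],0.8],[[0,0,0],[0,-2.3,0],0.8],[[0,0,0],[0,-2.8,0],0.8],[[0,0,0],[0,-2.8,0],0.8],[[0,0,0],[0,-2.8,0],0.8],[[0,0,0],[0,-2.3,0],0.8],[[0,0,0],[0,-1.5,0],0.8],[[0,0,0],[0,0,0],0.8]]'
python3 - <<'E'
from h import *
plan(tr(22+176),77,AX)
E
```

```text
t: 6.4
tcp_pos: [494.4, -381.9, 78.0]
tcp_rot: [0.696, 3.061, 0.003]
contact_force: [3.4, 6.5, 9.3]
opening: 0.105
t 6.4 tcp [ 494.4 -381.9   78. ] open 0.105 F [3.4 6.5 9.3] q [ 0.55  0.68  0.03  1.96 -0.04  0.5   1.73]
 shift cm (tool now) [ 0.05 -1.6   0.09] norm 1.6
 tooly yaw 64.38 tilt fix(tool)  [0.0021 0.002  0.    ]
 turn z rad -0.001 alt 3.140
 shift after turn [ 0.06 -1.6   0.09]
```

```bash
python3 -m crank '[[[0,0,0],[0,-0.8,0],0.8],[[0,0,0],[0,-0.6,0],0.8],[[0,0,0],[0,-0.3,0],0.8],[[0,0,0],[0,0,0],0.8],[[0,0,0],[0,0,0],0.8]]'
python3 - <<'E'
from h import *
plan(tr(22+176),77,AX)
E
```

```text
t: 6.9
tcp_pos: [487.8, -395.6, 78.0]
tcp_rot: [0.693, 3.062, 0.003]
contact_force: [3.3, 8.3, 9.4]
opening: 0.107
t 6.9 tcp [ 487.8 -395.6   78. ] open 0.107 F [3.3 8.3 9.4] q [ 0.58  0.68  0.02  1.95 -0.04  0.51  1.75]
 shift cm (tool now) [ 0.06 -0.07  0.1 ] norm 0.14
 tooly yaw 64.50 tilt fix(tool)  [0.0024 0.0018 0.    ]
 turn z rad 0.001 alt -3.141
 shift after turn [ 0.06 -0.07  0.1 ]
```

```bash
python3 -m crank '[[[0,0,0],[0,-0.15,0],0.8],[[0,0,0],[0,-0.1,0],0.8],[[0,0,0],[0,0,0],0.8],[[0,0,0],[0,0,0],0.8],[[0,0,0],[0,0,0],0.8]]'
python3 - <<'E'
from h import *
plan(tr(22+176),77,AX)
E
```

```text
t: 7.4
tcp_pos: [486.8, -397.7, 78.0]
tcp_rot: [0.693, 3.062, 0.003]
contact_force: [2.6, 7.6, 7.5]
opening: 0.103
t 7.4 tcp [ 486.8 -397.7   78. ] open 0.103 F [2.6 7.6 7.5] q [ 0.58  0.68  0.02  1.95 -0.04  0.51  1.76]
 shift cm (tool now) [0.06 0.16 0.1 ] norm 0.2
 tooly yaw 64.51 tilt fix(tool)  [ 0.0024  0.0017 -0.    ]
 turn z rad 0.001 alt -3.141
 shift after turn [0.06 0.16 0.1 ]
```

Moved 177.2 mm in all. Now I'll ease forward by 9 mm and see whether the catch takes the load.

```bash
python3 -m crank '[[[0,0,0],[0,0.3,0],1.4],[[0,0,0],[0,0.3,0],1.6],[[0,0,0],[0,0.0,0],2],[[0,0,0],[0,0,0],2.4],[[0,0,0],[0,0,0],2.6],[[0,0,0],[0,0,0],2.6]]'
python3 - <<'E'
from h import *
plan(tr(22+170),77,AX)
c=shot('wrist','w2'); P=cloud(c); w=P.reshape(-1,3); xy=(w[:,:2]-tr(0)); X=xy@D; Y=xy@N
m=(abs(Y)<25)&(w[:,2]>80)&(w[:,2]<88)&(X>0)&(X<230); print('tab',np.percentile(X[m],[1,50,99]),m.sum())
c=shot('scene','s2')
E
```

```text
t: 8.0
tcp_pos: [487.1, -394.7, 76.6]
tcp_rot: [-0.697, -3.063, 0.0]
contact_force: [0.6, 0.5, 0.1]
opening: 0.279
t 8.0 tcp [ 487.1 -394.7   76.6] open 0.279 F [0.6 0.5 0.1] q [ 0.57  0.68  0.03  1.95 -0.04  0.51  1.75]
 shift cm (tool now) [-0.04  0.48 -0.04] norm 0.48
 tooly yaw 64.36 tilt fix(tool)  [-0.0003 -0.0001  0.    ]
 turn z rad -0.001 alt 3.140
 shift after turn [-0.04  0.48 -0.04]
tab [168.8770298  190.69018903 221.8185207 ] 2006
```

View pics/w2.png

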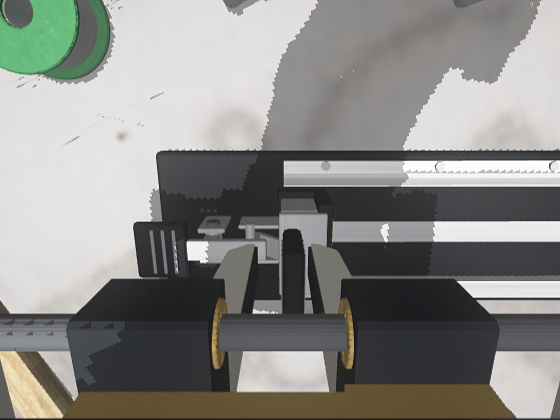

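View pics/s2.png

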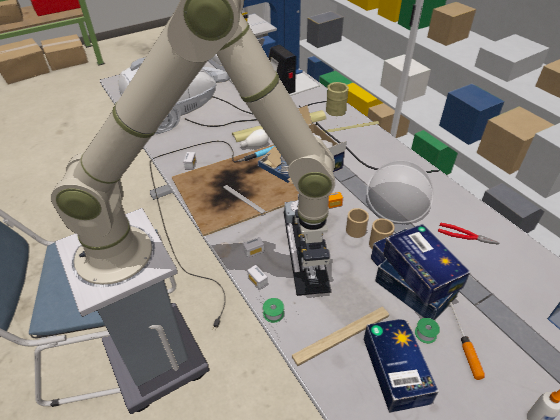

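```bash
python3 -m crank '[[[0,0,0],[0,0,-3],3],[[0,0,0],[0,0,-3],3],[[0,0,0.14],[0,0,-3],6],[[0,0,0.14],[0,0,-3],8],[[0,0,0.14],[0,0,-2],8],[[0,0,0.14],[0,0,0],8],[[0,0,0.14],[0,0,0],8],[[0,0,0.14],[0,0,0],8]]'
python3 - <<'E'
from h import *
plan((384,-232),200,-8)
E
```

```text
t: 8.9
tcp_pos: [487.4, -394.4, 217.0]
tcp_rot: [1.892, 2.508, 0.0]
contact_force: [0.5, 0.3, 0.0]
opening: 0.79
t 8.9 tcp [ 487.4 -394.4  217. ] open 0.790 F [0.5 0.3 0. ] q [ 0.39  0.52  0.3   1.87 -0.21  0.79  1.08]
 shift cm (tool now) [18.45 -5.48  1.69] norm 19.32
 tooly yaw 15.94 tilt fix(tool)  [ 0.0004  0.0003 -0.    ]
 turn z rad 0.418 alt -2.724
 shift after turn [ 14.64 -12.5    1.69]
```

```bash
python3 -m crank '[[[0,0,0.14],[0,0,0],8],[[0,0,0.14],[0,0,0],8],[[0,0,0.138],[0,0,0],8],[[0,0,0],[2.5,-2,0],8],[[0,0,0],[2.5,-2,0],8],[[0,0,0],[0,0,0],8]]'
cat > mc.py <<'E'
from h import *
import sys
def cells(P,c,minpx=40):
    """find white-topped cells: horizontal patches z 39..45 of rect ~34x60"""
    out=[]
    Z=P[...,2]; m=((Z>38.5)&(Z<45.5)&(c['depth']>0)&(P[...,0]>250)&(P[...,0]<800)).astype(np.uint8)
    n,l,st,ce=cv2.connectedComponentsWithStats(m,connectivity=4)
    for i in range(1,n):
        if st[i,4]<minpx: continue
        q=P[l==i]; r=cv2.minAreaRect(q[:,:2].astype(np.float32)); (w,h),a=r[1],r[2]
        if w>h: w,h=h,w; a+=90
        if abs(w-34)<8 and abs(h-60)<10:
            img=c['image'][l==i].mean(0); out.append((np.round(r[0],1),round(w,1),round(h,1),round(a,1),st[i,4],img.round(),ce[i].round()))
    return out
if __name__=='__main__':
  for cam in sys.argv[1:]:
    c=arm.capture(cam); cv2.imwrite(f'pics/last_{cam}.png',cv2.cvtColor(c['image'],cv2.COLOR_RGB2BGR))
    for o in cells(cloud(c),c): print(cam,*o)
E
python3 mc.py wrist scene side; python3 -c "
from h import *
plan((384,-232),200,-8)"
```

```text
t: 9.5
tcp_pos: [452.4, -336.1, 216.3]
tcp_rot: [-2.361, -2.067, -0.001]
contact_force: [0.7, -0.9, -0.4]
opening: 0.856
wrist [ 385.9 -228.8] 33.9 59.7 84.3 2650 [131. 129. 130.] [192.  84.]
wrist [ 339.1 -336.8] 33.5 59.7 6.8 2005 [204. 204. 206.] [166. 207.]
wrist [ 468.  -438.7] 33.8 67.6 154.0 1138 [ 99. 101. 103.] [308. 291.]
scene [390.4 285.9] 30.9 63.2 144.4 70 [210. 205. 207.] [189. 157.]
scene [ 728.6 -189.4] 36.9 56.0 68.0 95 [221. 144.  26.] [333. 196.]
scene [ 384.7 -232.4] 34.2 58.3 81.7 125 [147. 143. 145.] [253. 244.]
scene [ 336.3 -339.8] 34.5 59.3 8.4 164 [206. 201. 203.] [257. 273.]
side [391.  289.4] 34.3 63.3 145.2 149 [210. 212. 209.] [336. 290.]
t 9.7 tcp [ 455.1 -340.   217. ] open 0.862 F [ 0.9  0.2 -0.2] q [ 0.24  0.46  0.43  2.   -0.28  0.73  0.71]
 shift cm (tool now) [ 9.75 -8.49  1.68] norm 13.04
 tooly yaw -7.66 tilt fix(tool)  [ 0.0011  0.0007 -0.    ]
 turn z rad 0.006 alt -3.136
 shift after turn [ 9.7  -8.54  1.68]
```

View pics/last_wrist.png

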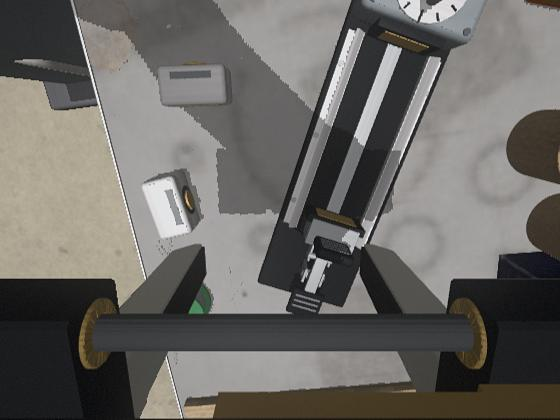

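```bash
python3 -m crank '[[[0,0,-0.01],[3.2,-2.8,0],8],[[0,0,0],[3.2,-2.8,0],8],[[0,0,0],[3.3,-2.9,2],8],[[0,0,0],[0,0,3],8],[[0,0,0],[0,0,2],8],[[0,0,0],[0,0,0],8],[[0,0,0],[0,0,0],8]]'
python3 mc.py wrist scene;  python3 -c "
from h import *
plan((384.5,-231.5),35,-7)"
```

```text
t: 10.35
tcp_pos: [382.9, -233.4, 146.8]
tcp_rot: [-2.356, -2.078, 0.001]
contact_force: [0.4, -0.4, 1.6]
opening: 0.863
wrist [ 385.6 -228.4] 34.1 59.2 84.1 3240 [126. 125. 126.] [285. 205.]
scene [389.9 284.7] 31.7 61.3 146.8 64 [208. 203. 206.] [189. 157.]
scene [ 728.9 -189.1] 37.6 58.8 77.4 90 [221. 144.  26.] [333. 196.]
scene [ 383.9 -231.3] 35.9 59.3 86.3 142 [146. 142. 144.] [253. 244.]
scene [ 336.8 -340.1] 34.0 59.7 5.3 159 [205. 201. 203.] [257. 273.]
t 10.4 tcp [ 383.2 -233.3  147.4] open 0.860 F [ 0.4 -0.4  0.8] q [ 0.17  0.44  0.35  2.32 -0.36  0.43  0.69]
 shift cm (tool now) [ 0.21  0.1  11.24] norm 11.24
 tooly yaw -7.16 tilt fix(tool)  [ 0.0012  0.0006 -0.    ]
 turn z rad -0.003 alt 3.139
 shift after turn [ 0.21  0.1  11.24]
```

View pics/last_wrist.png

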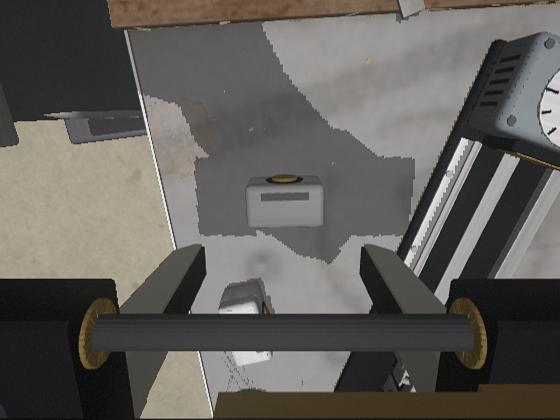

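```bash
python3 -m crank '[[[0,0,-0.015],[0.35,0.1,2],8],[[0,0,0],[0,0,3],8],[[0,0,0],[0,0,3],8],[[0,0,0],[0,0,2.2],8],[[0,0,0],[0,0,1],8],[[0,0,0],[0,0,0],5.5],[[0,0,0],[0,0,0],5.5],[[0,0,0],[0,0,0],5.5]]' 30
python3 -m crank '[[[0,0,0],[0,0,0],5.5],[[0,0,0],[0,0,0],5.5]]' 30
python3 -c "
from h import *
plan(tr(24),110,AX-90)"
```

```text
t: 11.25
tcp_pos: [384.5, -229.4, 35.7]
tcp_rot: [2.338, 2.096, 0.001]
contact_force: [-0.1, -0.1, -0.5]
opening: 0.653
t: 11.45
tcp_pos: [384.6, -229.4, 35.7]
tcp_rot: [2.337, 2.096, 0.001]
contact_force: [0.4, -1.2, 8.0]
opening: 0.643
t 11.4 tcp [ 384.6 -229.4   35.7] open 0.643 F [ 0.4 -1.2  8. ] q [ 0.35  0.66  0.09  2.38 -0.5   0.12  0.81]
 shift cm (tool now) [ 0.96 17.76 -7.39] norm 19.26
 tooly yaw -6.24 tilt fix(tool)  [0.002  0.0009 0.    ]
 turn z rad 0.337 alt -2.805
 shift after turn [ 6.78 16.45 -7.39]
```

```bash
python3 -m crank '[[[0,0,0],[0,0,-2],5.5],[[0,0,0],[0,0,-3],5.5],[[0,0,0.11],[0,0,-2.5],5.5],[[0,0,0.11],[0,0,0],5.5],[[0,0,0.117],[0,0,0],5.5],[[0,0,0],[0,0,0],5.5],[[0,0,0],[0,0,0],5.5]]' 40
python3 -c "
from h import *
plan(tr(24),110,AX-90)"
```

```text
t: 12.15
tcp_pos: [384.0, -228.8, 109.9]
tcp_rot: [2.654, 1.68, 0.0]
contact_force: [-0.4, -1.2, -1.8]
opening: 0.639
t 12.2 tcp [ 384.  -228.8  109.9] open 0.639 F [-0.4 -1.2 -1.8] q [ 0.15  0.53  0.37  2.35 -0.56  0.35  0.57]
 shift cm (tool now) [ 6.690e+00  1.653e+01 -1.000e-02] norm 17.83
 tooly yaw -25.33 tilt fix(tool)  [0.0002 0.     0.    ]
 turn z rad 0.004 alt -3.138
 shift after turn [ 6.750e+00  1.651e+01 -1.000e-02]
```

```bash
python3 -m crank '[[[0,0,0],[0.7,1.7,0],5.5],[[0,0,0],[1.2,3.0,0],5.5],[[0,0,0],[1.5,3.6,0],5.5],[[0,0,0],[1.5,3.6,0],5.5],[[0,0,0],[1.1,2.9,0],5.5],[[0,0,0],[0.7,1.7,0],5.5],[[0,0,0],[0,0,0],5.5],[[0,0,0],[0,0,0],5.5]]' 40
python3 mc.py; python3 -c "
from h import *
plan(tr(24),46,AX-90)
c=shot('wrist','w3'); shot('scene','s3')
P=cloud(c);w=P.reshape(-1,3); xy=(w[:,:2]-tr(0)); X=xy@D; Y=xy@N
for a,b in ((60,100),(110,150)):
    for lo,hi in ((22,30),(8,12)):
        m=(X>a)&(X<b)&(abs(Y)<60)&(w[:,2]>lo)&(w[:,2]<hi); print(a,lo,np.percentile(Y[m],[1,99]).round(1),Y[m][Y[m]<0].mean().round(1),Y[m][Y[m]>0].mean().round(1))
"
```

```text
t: 12.95
tcp_pos: [560.6, -239.7, 109.1]
tcp_rot: [-2.655, -1.677, 0.002]
contact_force: [0.0, 0.5, -2.1]
opening: 0.642
t 12.9 tcp [ 560.6 -239.7  109.1] open 0.642 F [ 0.   0.5 -2.1] q [ 0.    0.67  0.47  1.99 -0.53  0.6   0.39]
 shift cm (tool now) [0.12 0.12 6.31] norm 6.31
 tooly yaw -25.46 tilt fix(tool)  [-0.0017  0.0004  0.    ]
 turn z rad 0.002 alt -3.140
 shift after turn [0.12 0.12 6.31]
60 22 [-38.5  42.4] -36.7 40.6
60 8 [49.7 52.7] nan 50.9
110 22 [-38.9  42.5] -36.5 39.8
110 8 [-48.5  52. ] -19.8 21.7<string>:8: RuntimeWarning: Mean of empty slice.
  ret = ret.dtype.type(ret / rcount)
```

View pics/w3.png

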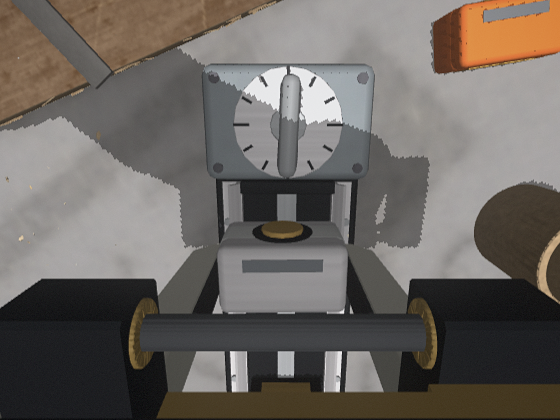

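```bash
python3 -m crank '[[[0,0,0],[0.12,0.22,1],5.5],[[0,0,0],[0,0,1.7],5.5],[[0,0,0],[0,0,1.5],5.5],[[0,0,0],[0,0,0.9],5.5],[[0,0,0],[0,0,0.6],5.5],[[0,0,0],[0,0,0.4],5.5],[[0,0,0],[0,0,0],5.5],[[0,0,0],[0,0,0],5.5]]' 40
python3 -c "
from h import *
plan(tr(24),45.7,AX-90)"
```

```text
t: 13.85
tcp_pos: [564.3, -239.8, 48.9]
tcp_rot: [2.657, 1.675, 0.0]
contact_force: [-0.2, 0.2, -2.1]
opening: 0.643
t 13.8 tcp [ 564.3 -239.8   48.9] open 0.643 F [-0.2  0.2 -2.1] q [ 0.06  0.76  0.39  2.01 -0.59  0.49  0.44]
 shift cm (tool now) [-0.03 -0.24  0.32] norm 0.4
 tooly yaw -25.56 tilt fix(tool)  [ 0.0004 -0.     -0.    ]
 turn z rad -0.000 alt 3.141
 shift after turn [-0.03 -0.24  0.32]
```

```bash
python3 -m crank '[[[0,0,0],[0,-0.1,0.15],5.5],[[0,0,0],[0,0,0.1],5.5],[[0,0,0],[0,0,0],5.5],[[0,0,0],[0,0,0],5.5]]' 40
python3 -c "
from h import *
plan(tr(24),45.7,AX-90)
shot('scene','s4');shot('wrist','w4')"
```

```text
t: 14.25
tcp_pos: [563.4, -239.2, 46.3]
tcp_rot: [2.658, 1.675, 0.0]
contact_force: [-0.3, 0.1, -1.8]
opening: 0.642
t 14.2 tcp [ 563.4 -239.2   46.3] open 0.642 F [-0.3  0.1 -1.8] q [ 0.06  0.76  0.39  2.01 -0.59  0.48  0.44]
 shift cm (tool now) [-0.04 -0.13  0.06] norm 0.15
 tooly yaw -25.55 tilt fix(tool)  [ 0.0002 -0.     -0.    ]
 turn z rad -0.000 alt 3.142
 shift after turn [-0.04 -0.13  0.06]
```

View pics/w4.png

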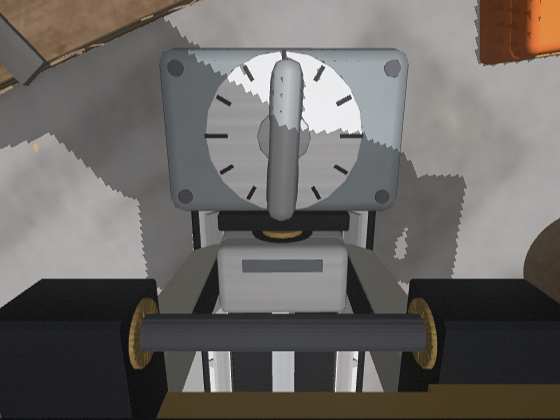

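```bash
python3 -m crank '[[[0,0,0],[0,0,0.06],5.5],[[0,0,0],[0,0,0],6.6],[[0,0,0],[0,0,0],7.2],[[0,0,0],[0,0,0],7.5],[[0,0,0],[0,0,-1],7.5],[[0,0,0],[0,0,-3],7.5],[[0,0,0],[0,0,-4],7.5],[[0,0,0],[0,0,-3],8]]' 40
python3 -c "
from h import *
plan((337,-339),147,5-90)
"; python3 mc.py scene wrist
```

```text
t: 15.15
tcp_pos: [563.3, -239.6, 158.0]
tcp_rot: [2.657, 1.674, 0.001]
contact_force: [0.6, -0.2, 0.1]
opening: 0.84
t 15.2 tcp [ 563.3 -239.6  158. ] open 0.840 F [ 0.6 -0.2  0.1] q [-0.04  0.61  0.54  1.96 -0.48  0.69  0.34]
 shift cm (tool now) [-18.74 -16.13   1.09] norm 24.74
 tooly yaw -25.59 tilt fix(tool)  [0.001  0.0001 0.    ]
 turn z rad 1.037 alt -2.105
 shift after turn [-23.42   7.92   1.09]
scene [392.2 286.1] 34.4 59.5 143.3 54 [204. 199. 201.] [189. 156.]
scene [ 728.  -188.9] 36.8 61.3 76.3 91 [220. 143.  28.] [333. 196.]
scene [ 336.5 -339.1] 33.9 59.8 6.9 158 [207. 202. 205.] [257. 273.]
wrist [ 730.1 -186.8] 33.8 59.9 73.1 4120 [199. 129.  74.] [456.  45.]
```

View pics/last_wrist.png

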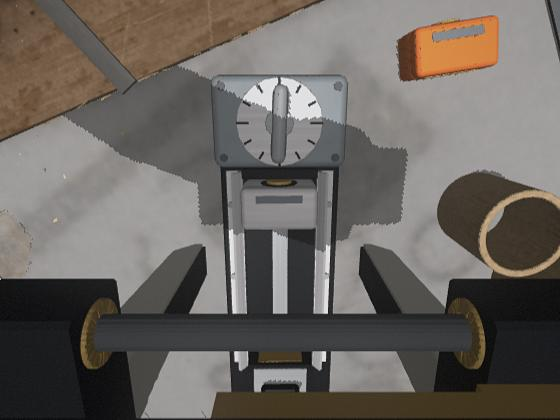

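```bash
python3 -m crank '[[[0,0,0],[-2.3,-2.0,0],8],[[0,0,0],[-3.1,-2.7,0],8],[[0,0,0],[-3.1,-2.7,0],8],[[0,0,0],[-3.1,-2.7,0],8],[[0,0,0],[-3.1,-2.7,0],8],[[0,0,0],[-2.3,-1.8,0],8],[[0,0,0],[-1,-0.7,0],8]]' 40
python3 -m crank '[[[0,0,0.14],[0,0,0],8],[[0,0,0.14],[0,0,0],8],[[0,0,0.14],[0,0,0],8],[[0,0,0.14],[0,0,0],8],[[0,0,0.14],[0,0,0],8],[[0,0,0.14],[0,0,0],8],[[0,0,0.14],[0,0,0],8],[[0,0,0.03],[0,0,0],8]]' 40
python3 -m crank '[[[0,0,0],[0,0,0],8],[[0,0,0],[0,0,0],8]]' 40
python3 mc.py scene wrist
python3 -c "
from h import *
plan((337,-339),36,6.5-90)
c=arm.capture('scene'); P=cloud(c); m=(P[...,0]>240)&(P[...,0]<420)&(P[...,1]<-370)&(P[...,1]>-520)&(P[...,2]>8); q=P[m]; print(q.min(0),q.max(0),cv2.minAreaRect(q[:,:2].astype(np.float32)))
"
```

```text
t: 15.95
tcp_pos: [344.9, -336.5, 155.8]
tcp_rot: [-2.66, -1.67, 0.001]
contact_force: [-0.0, 0.5, 0.3]
opening: 0.861
t: 16.75
tcp_pos: [348.6, -335.2, 155.2]
tcp_rot: [3.136, 0.178, -0.001]
contact_force: [-0.7, 0.4, 0.7]
opening: 0.863
t: 16.95
tcp_pos: [348.0, -335.4, 155.5]
tcp_rot: [-3.136, -0.186, -0.0]
contact_force: [0.7, -0.2, -0.5]
opening: 0.861
scene [389.7 284.9] 32.2 63.1 144.7 69 [208. 203. 205.] [189. 157.]
scene [ 728.1 -191.2] 37.7 60.1 77.2 100 [219. 141.  24.] [333. 196.]
scene [ 337.  -339.7] 33.3 60.8 9.6 158 [151. 147. 149.] [257. 273.]
wrist [ 339.  -337.4] 33.5 59.8 6.8 2960 [135. 133. 134.] [285. 219.]
t 17.1 tcp [ 347.7 -335.6  155.6] open 0.864 F [-0.1  0.2  0.1] q [ 0.12  0.56  0.79  2.25 -0.73  0.6   0.  ]
 shift cm (tool now) [-1.11  0.22 11.96] norm 12.01
 tooly yaw -83.30 tilt fix(tool)  [-0.0001 -0.0003  0.    ]
 turn z rad 0.003 alt -3.138
 shift after turn [-1.11  0.22 11.96]
[ 290.36848241 -490.66055521    8.02004812] [ 419.69647256 -370.00082359  517.29703189] ((354.997802734375, -430.28558349609375), (129.33349609375, 120.641845703125), 0.08861399441957474)
```

View pics/last_wrist.png

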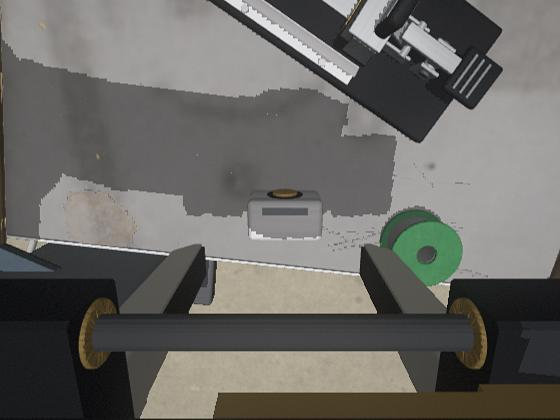

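```bash
python3 -c "
from h import *
c=arm.capture('wrist'); P=cloud(c); g=c['image'].astype(int)
m=(g[...,1]>g[...,0]+30)&(P[...,2]>3)&(P[...,2]<80); q=P[m]; print(q.min(0),q.max(0))
t=(q[:,:2]-[338,-338.5])@np.array([[np.cos(np.radians(-83.5))],[np.sin(np.radians(-83.5))]]); print('tool y of spool min',t.min(), np.percentile(t,1))
plan((338,-338.5),36,6.8-90)
"
```

```text
[ 292.67029273 -489.17146832    3.00392552] [ 350.96329053 -429.22038855   37.59717517]
tool y of spool min 88.53228156151341 90.36946210114105
t 17.1 tcp [ 347.7 -335.7  155.6] open 0.860 F [-0.3  0.4 -0.3] q [ 0.12  0.56  0.79  2.25 -0.73  0.6   0.  ]
 shift cm (tool now) [-1.    0.17 11.96] norm 12.01
 tooly yaw -83.36 tilt fix(tool)  [-0.     -0.0004 -0.    ]
 turn z rad -0.003 alt 3.139
 shift after turn [-1.    0.16 11.96]
```

Clear of the spool (88 mm away against 57). Now I'll descend and grip.

```bash
python3 -m crank '[[[0,0,0],[-1,0.17,2],8],[[0,0,0],[0,0,3],8],[[0,0,0],[0,0,3],8],[[0,0,0],[0,0,2.5],8],[[0,0,0],[0,0,1.4],8],[[0,0,0],[0,0,0],8],[[0,0,0],[0,0,0],5.5],[[0,0,0],[0,0,0],5.5]]' 40
python3 -m crank '[[[0,0,0],[0,0,0],5.5],[[0,0,0],[0,0,0],5.5]]' 40
python3 -c "
from h import *
plan(tr(64),110,AX-90)"
```

```text
t: 17.95
tcp_pos: [338.1, -338.9, 37.3]
tcp_rot: [3.136, 0.18, 0.001]
contact_force: [-0.2, -0.0, -0.2]
opening: 0.736
t: 18.15
tcp_pos: [338.3, -338.6, 37.3]
tcp_rot: [3.135, 0.181, 0.001]
contact_force: [-0.5, 0.1, 7.5]
opening: 0.642
t 18.1 tcp [ 338.3 -338.6   37.3] open 0.642 F [-0.5  0.1  7.5] q [ 0.41  0.7   0.38  2.32 -1.01  0.28  0.24]
 shift cm (tool now) [21.25 -3.92 -7.26] norm 22.79
 tooly yaw -83.39 tilt fix(tool)  [ 0.0011 -0.0008  0.    ]
 turn z rad -1.009 alt 2.132
 shift after turn [14.63 15.9  -7.26]
```

```bash
python3 -m crank '[[[0,0,0],[0,0,-2],5.5],[[0,0,0],[0,0,-3],5.5],[[0,0,0],[0,0,-3],5.5],[[0,0,-0.12],[0,0,0],5.5],[[0,0,-0.14],[0,0,0],5.5],[[0,0,-0.14],[0,0,0],5.5],[[0,0,-0.14],[0,0,0],5.5],[[0,0,-0.14],[0,0,0],5.5]]' 40
python3 -m crank '[[[0,0,-0.14],[0,0,0],5.5],[[0,0,-0.12],[0,0,0],5.5],[[0,0,-0.069],[0,0,0],5.5],[[0,0,0],[0,0,0],5.5]]' 40
python3 -c "
from h import *
plan(tr(64),110,AX-90)"
```

```text
t: 18.95
tcp_pos: [338.0, -338.1, 116.8]
tcp_rot: [2.893, 1.225, 0.0]
contact_force: [0.1, -1.3, -0.9]
opening: 0.645
t: 19.35
tcp_pos: [337.9, -338.3, 116.8]
tcp_rot: [2.657, 1.675, 0.0]
contact_force: [-0.4, -0.2, -1.0]
opening: 0.644
t 19.4 tcp [ 337.9 -338.3  116.8] open 0.644 F [-0.4 -0.2 -1. ] q [ 0.41  0.53  0.37  2.28 -0.48  0.4   0.74]
 shift cm (tool now) [14.62 15.95  0.69] norm 21.65
 tooly yaw -25.54 tilt fix(tool)  [ 0.0003 -0.0002  0.    ]
 turn z rad 0.000 alt -3.142
 shift after turn [14.62 15.95  0.69]
```

```bash
python3 -m crank '[[[0,0,0],[1.4,1.5,0],5.5],[[0,0,0],[2.4,2.6,0],5.5],[[0,0,0],[2.7,3.0,0],5.5],[[0,0,0],[2.7,3.0,0],5.5],[[0,0,0],[2.6,2.9,0],5.5],[[0,0,0],[1.8,2.0,0],5.5],[[0,0,0],[1.0,1.05,0],5.5],[[0,0,0],[0,0,0],5.5]]' 40
python3 -m crank '[[[0,0,0],[0,0,0],5.5]]' 40
python3 -c "
from h import *
plan(tr(64,1.2),47.5,AX-90)
shot('wrist','w5')"
```

```text
t: 20.15
tcp_pos: [547.1, -274.9, 116.2]
tcp_rot: [2.657, 1.676, 0.0]
contact_force: [-0.3, -0.3, -1.4]
opening: 0.647
t: 20.25
tcp_pos: [544.2, -276.6, 116.4]
tcp_rot: [-2.659, -1.672, 0.002]
contact_force: [-0.2, 0.7, -2.2]
opening: 0.64
t 20.2 tcp [ 544.2 -276.6  116.4] open 0.640 F [-0.2  0.7 -2.2] q [ 0.08  0.66  0.46  1.99 -0.5   0.61  0.42]
 shift cm (tool now) [0.16 0.12 6.89] norm 6.9
 tooly yaw -25.69 tilt fix(tool)  [-0.0011  0.0007  0.    ]
 turn z rad -0.002 alt 3.139
 shift after turn [0.16 0.12 6.89]
```

View pics/w5.png

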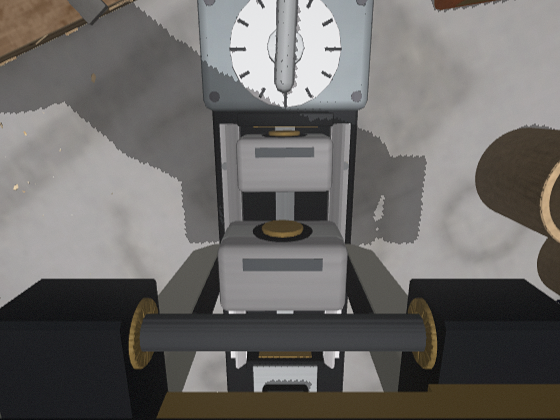

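```bash
python3 -m crank '[[[0,0,0],[0.0,0,1.5],5.5],[[0,0,0],[0,0,1.8],5.5],[[0,0,0],[0,0,1.5],5.5],[[0,0,0],[0,0,0.9],5.5],[[0,0,0],[0,0,0.5],5.5],[[0,0,0],[0,0,0],5.5],[[0,0,0],[0,0,0],5.5]]' 40
python3 -c "
from h import *
plan(tr(64,1.2),47.5,AX-90)"
```

```text
t: 21.0
tcp_pos: [545.8, -276.4, 54.8]
tcp_rot: [2.658, 1.673, 0.0]
contact_force: [0.5, -0.3, -1.9]
opening: 0.646
t 21.0 tcp [ 545.8 -276.4   54.8] open 0.646 F [ 0.5 -0.3 -1.9] q [ 0.13  0.74  0.38  2.01 -0.56  0.49  0.47]
 shift cm (tool now) [ 0.07 -0.03  0.73] norm 0.73
 tooly yaw -25.63 tilt fix(tool)  [ 0.0004  0.0001 -0.    ]
 turn z rad -0.001 alt 3.140
 shift after turn [ 0.07 -0.03  0.73]
```

```bash
python3 -m crank '[[[0,0,0],[0.0,-0.03,0.5],5.5],[[0,0,0],[0,0,0.2],5.5],[[0,0,0],[0,0,0],5.5],[[0,0,0],[0,0,0],5.5]]' 40
python3 -c "
from h import *
plan(tr(64,1.2),47.5,AX-90)"
```

```text
t: 21.4
tcp_pos: [545.5, -276.0, 47.6]
tcp_rot: [2.658, 1.674, 0.0]
contact_force: [0.4, 0.3, -0.7]
opening: 0.642
t 21.4 tcp [ 545.5 -276.    47.6] open 0.642 F [ 0.4  0.3 -0.7] q [ 0.14  0.75  0.37  2.01 -0.56  0.48  0.48]
 shift cm (tool now) [0.05 0.02 0.01] norm 0.05
 tooly yaw -25.61 tilt fix(tool)  [ 0.0001 -0.      0.    ]
 turn z rad -0.001 alt 3.141
 shift after turn [0.05 0.02 0.01]
```

```bash
python3 -m crank '[[[0,0,0],[0,0,0],6.6],[[0,0,0],[0,0,0],7.2],[[0,0,0],[0,0,0],7.5],[[0,0,0],[0,0,-1],7.5],[[0,0,0],[0,0,-3],7.5],[[0,0,0],[0,0,-4],7.5],[[0,0,0],[0,0,-4],8],[[0,0,0],[0,0,-2],8]]' 40
python3 -c "
from h import *
plan((400,255),190,144-90)
"; python3 mc.py scene side wrist
```

```text
t: 22.2
tcp_pos: [546.1, -276.9, 191.5]
tcp_rot: [2.656, 1.671, 0.003]
contact_force: [0.6, 0.3, -0.8]
opening: 0.855
t 22.2 tcp [ 546.1 -276.9  191.5] open 0.855 F [ 0.6  0.3 -0.8] q [ 0.02  0.57  0.55  1.93 -0.42  0.75  0.36]
 shift cm (tool now) [ 4.162e+01 -3.619e+01  2.000e-02] norm 55.16
 tooly yaw -25.65 tilt fix(tool)  [ 0.0039 -0.0002 -0.    ]
 turn z rad -1.390 alt 1.751
 shift after turn [4.308e+01 3.444e+01 2.000e-02]
scene [391.4 287.1] 33.2 60.1 143.3 74 [206. 201. 204.] [189. 156.]
scene [ 728.5 -188.2] 34.6 57.9 65.2 87 [218. 140.  25.] [333. 196.]
side [391. 289.] 35.0 63.0 145.5 140 [210. 212. 210.] [336. 290.]
wrist [ 732.7 -401.5] 26.7 65.7 127.7 382 [61. 53. 43.] [519. 229.]
```

View pics/last_wrist.png

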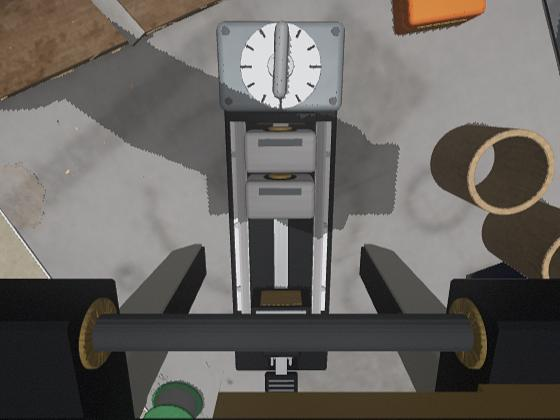

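```bash
python3 -m crank '[[[0,0,0],[2,-1.7,0],8],[[0,0,0],[3.2,-2.8,0],8],[[0,0,0],[3.2,-2.8,0],8],[[0,0,0],[3.2,-2.8,0],8],[[0,0,0],[3.2,-2.8,0],8],[[0,0,0],[3.2,-2.8,0],8],[[0,0,0],[3.2,-2.8,0],8],[[0,0,0],[3.2,-2.8,0],8]]' 40
python3 -m crank '[[[0,0,0],[3.2,-2.8,0],8],[[0,0,0],[3.2,-2.8,0],8],[[0,0,0],[3.2,-2.8,0],8],[[0,0,0],[3.2,-2.8,0],8],[[0,0,0],[2.5,-2.2,0],8],[[0,0,0],[1,-1,0],8],[[0,0,-0.14],[0,0,0],8],[[0,0,-0.14],[0,0,0],8]]' 40
python3 -c "
from h import *
plan((400,255),190,144-90)
"
```

```text
t: 23.15
tcp_pos: [457.5, 37.5, 186.8]
tcp_rot: [-2.658, -1.673, 0.003]
contact_force: [1.6, 0.7, -0.1]
opening: 0.861
t: 23.95
tcp_pos: [398.8, 245.1, 186.8]
tcp_rot: [2.392, 2.036, -0.003]
contact_force: [0.1, -0.3, -0.5]
opening: 0.858
t 23.9 tcp [398.8 245.1 186.8] open 0.858 F [ 0.1 -0.3 -0.5] q [-1.08  0.42  0.56  2.25 -0.4   0.57 -0.38]
 shift cm (tool now) [ 1.   -0.04 -0.33] norm 1.05
 tooly yaw -9.18 tilt fix(tool)  [-0.0006  0.0019 -0.    ]
 turn z rad -1.103 alt 2.039
 shift after turn [ 0.48  0.87 -0.33]
```

```bash
python3 -m crank '[[[0,0,-0.14],[0,0,0],8],[[0,0,-0.14],[0,0,0],8],[[0,0,-0.14],[0,0,0],8],[[0,0,-0.14],[0,0,0],8],[[0,0,-0.14],[0,0,0],8],[[0,0,-0.14],[0,0,0],8],[[0,0,-0.14],[0,0,0],8],[[0,0,-0.12],[0,0,0],8]]' 40
python3 -m crank '[[[0,0,0],[0,0,0],8],[[0,0,0],[0,0,0],8],[[0,0,0],[0,0,0],8]]' 40
python3 mc.py wrist scene side
python3 -c "
from h import *
plan((391,288),100,144.5-90)
"
```

```text
t: 24.75
tcp_pos: [399.3, 244.1, 186.9]
tcp_rot: [-0.978, -2.985, 0.002]
contact_force: [-0.8, -0.6, 0.2]
opening: 0.859
t: 25.05
tcp_pos: [399.4, 244.8, 187.3]
tcp_rot: [-0.99, -2.981, 0.001]
contact_force: [-0.2, -0.4, 0.6]
opening: 0.86
wrist [391.8 290.6] 33.4 59.3 143.4 2685 [194. 194. 196.] [318. 160.]
scene [390.4 286.5] 30.0 61.9 145.8 61 [184. 180. 182.] [189. 156.]
scene [ 727.7 -190. ] 37.1 59.4 71.2 96 [215. 138.  23.] [333. 196.]
side [390.6 288.9] 35.1 62.3 145.1 138 [193. 194. 192.] [336. 290.]
t 25.2 tcp [399.4 245.2 187.4] open 0.857 F [ 0.4 -1.1  0.4] q [-0.84  0.38  0.22  2.23 -0.16  0.55  0.44]
 shift cm (tool now) [3.22 2.93 8.74] norm 9.77
 tooly yaw 53.39 tilt fix(tool)  [-0.0003  0.0001  0.    ]
 turn z rad -0.019 alt 3.122
 shift after turn [3.17 3.   8.74]
```

View pics/last_wrist.png

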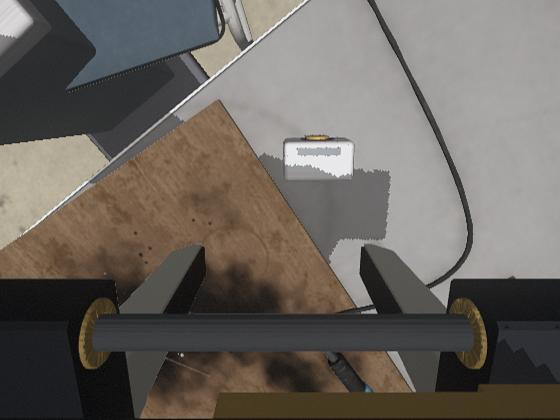

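```bash
python3 -m crank '[[[0,0,-0.01],[1.6,1.5,0],8],[[0,0,0],[1.6,1.55,2],8],[[0,0,0],[0.05,0.05,3],8],[[0,0,0],[0,0,3],8],[[0,0,0],[0,0,2],8],[[0,0,0],[0,0,0],8],[[0,0,0],[0,0,0],8],[[0,0,0],[0,0,0],8]]' 40
python3 mc.py wrist
python3 -c "
from h import *
plan((391.5,289.5),36.5,144-90)
"
```

```text
t: 26.0
tcp_pos: [392.0, 289.8, 88.5]
tcp_rot: [0.97, 2.987, 0.002]
contact_force: [0.6, 0.8, 0.3]
opening: 0.858
wrist [391.5 290.6] 33.1 59.7 144.2 4993 [130. 129. 130.] [281. 237.]
t 26.1 tcp [392.1 289.8  88.6] open 0.863 F [ 0.  -0.1  0.4] q [-0.85  0.57  0.13  2.27 -0.23  0.32  0.43]
 shift cm (tool now) [ 0.03 -0.07  5.21] norm 5.21
 tooly yaw 54.02 tilt fix(tool)  [ 0.0017  0.0005 -0.    ]
 turn z rad 0.000 alt -3.141
 shift after turn [ 0.03 -0.07  5.21]
```

```bash
python3 -m crank '[[[0,0,0],[0.05,0,1.5],8],[[0,0,0],[0,0,2],8],[[0,0,0],[0,0,1.2],8],[[0,0,0],[0,0,0.5],8],[[0,0,0],[0,0,0],6.5],[[0,0,0],[0,0,0],5.5],[[0,0,0],[0,0,0],5.5],[[0,0,0],[0,0,0],5.5]]' 40
python3 -m crank '[[[0,0,0],[0,0,0],5.5],[[0,0,0],[0,0,0],5.5]]' 40
python3 -c "
from h import *
plan((545,-276),190,AX-90)
"
```

```text
t: 26.85
tcp_pos: [391.4, 289.9, 36.1]
tcp_rot: [0.97, 2.988, 0.001]
contact_force: [0.1, -0.2, 3.6]
opening: 0.648
t: 27.05
tcp_pos: [391.4, 290.0, 36.1]
tcp_rot: [0.97, 2.988, 0.001]
contact_force: [-0.4, 0.2, 7.0]
opening: 0.644
t 27.1 tcp [391.4 290.   36.1] open 0.644 F [-0.4  0.2  7. ] q [-0.81  0.67  0.08  2.29 -0.25  0.19  0.45]
 shift cm (tool now) [-45.68 -36.77 -15.41] norm 60.63
 tooly yaw 54.03 tilt fix(tool)  [0.0009 0.0002 0.    ]
 turn z rad 1.389 alt -1.753
 shift after turn [-44.42  38.27 -15.41]
```

```bash
python3 -m crank '[[[0,0,0],[0,0,-2],5.5],[[0,0,0],[0,0,-3],5.5],[[0,0,0],[0,0,-3],5.5],[[0,0,0.13],[0,0,-0.4],5.5],[[0,0,0.14],[0,0,0],5.5],[[0,0,0.14],[0,0,0],5.5],[[0,0,0.14],[0,0,0],5.5],[[0,0,0.14],[0,0,0],5.5]]' 40
python3 -m crank '[[[0,0,0.14],[0,0,0],5.5],[[0,0,0.14],[0,0,0],5.5],[[0,0,0.14],[0,0,0],5.5],[[0,0,0.14],[0,0,0],5.5],[[0,0,0.14],[0,0,0],5.5],[[0,0,0],[0,0,0],5.5]]' 40
python3 -c "
from h import *
plan(tr(104,1.2),120,AX-90)
"
```

```text
t: 27.85
tcp_pos: [391.0, 289.8, 119.7]
tcp_rot: [-1.93, -2.478, -0.0]
contact_force: [-0.7, 0.7, -1.4]
opening: 0.641
t: 28.45
tcp_pos: [390.9, 289.9, 119.5]
tcp_rot: [2.66, 1.671, -0.0]
contact_force: [-0.5, 0.4, -1.3]
opening: 0.644
t 28.4 tcp [390.9 289.9 119.5] open 0.644 F [-0.5  0.4 -1.3] q [-1.14  0.57  0.56  2.26 -0.68  0.47 -0.48]
 shift cm (tool now) [-4.824e+01  3.851e+01 -3.000e-02] norm 61.72
 tooly yaw -25.71 tilt fix(tool)  [ 0.0001  0.0004 -0.    ]
 turn z rad -0.003 alt 3.139
 shift after turn [-4.834e+01  3.838e+01 -3.000e-02]
```

```bash
python3 -m crank '[[[0,0,-0.003],[-1.5,1.2,0],5.5],[[0,0,0],[-2.5,2,0],5.5],[[0,0,0],[-2.8,2.2,0],5.5],[[0,0,0],[-2.8,2.2,0],5.5],[[0,0,0],[-2.8,2.2,0],5.5],[[0,0,0],[-2.8,2.2,0],5.5],[[0,0,0],[-2.8,2.2,0],5.5],[[0,0,0],[-2.8,2.2,0],5.5]]' 40
python3 -c "
from h import *
plan(tr(104,1.2),120,AX-90)
"
```

```text
t: 29.25
tcp_pos: [450.1, 30.1, 119.7]
tcp_rot: [2.652, 1.684, 0.001]
contact_force: [0.3, 0.5, -1.1]
opening: 0.645
t 29.2 tcp [450.1  30.1 119.7] open 0.645 F [ 0.3  0.5 -1.1] q [-0.51  0.52  0.46  2.34 -0.61  0.39  0.02]
 shift cm (tool now) [-27.6   21.64  -0.03] norm 35.08
 tooly yaw -25.16 tilt fix(tool)  [ 0.0003 -0.0004 -0.    ]
 turn z rad 0.007 alt -3.135
 shift after turn [-27.45  21.83  -0.03]
```

```bash
python3 -m crank '[[[0,0,0],[-2.8,2.2,0],5.5],[[0,0,0],[-2.8,2.2,0],5.5],[[0,0,0],[-2.8,2.2,0],5.5],[[0,0,0],[-2.8,2.2,0],5.5],[[0,0,0],[-2.8,2.2,0],5.5],[[0,0,0],[-2.8,2.2,0],5.5],[[0,0,0],[-2.8,2.2,0],5.5],[[0,0,0],[-2,1.6,0],5.5]]' 40
python3 -c "
from h import *
plan(tr(104,1.2),120,AX-90)
"
```

```text
t: 30.05
tcp_pos: [510.7, -239.2, 119.8]
tcp_rot: [2.653, 1.681, 0.0]
contact_force: [-0.1, 0.3, -1.9]
opening: 0.644
t 30.1 tcp [ 510.7 -239.2  119.8] open 0.644 F [-0.1  0.3 -1.9] q [ 0.04  0.61  0.44  2.09 -0.49  0.54  0.4 ]
 shift cm (tool now) [-5.8   4.71 -0.01] norm 7.47
 tooly yaw -25.27 tilt fix(tool)  [0.001  0.0006 0.    ]
 turn z rad 0.005 alt -3.137
 shift after turn [-5.77  4.74 -0.01]
```

```bash
python3 -m crank '[[[0,0,0.003],[-1.8,1.5,0],5.5],[[0,0,0],[-1.4,1.1,0],5.5],[[0,0,0],[-0.7,0.5,0],5.5],[[0,0,0],[0,0,0],5.5],[[0,0,0],[0,0,0],5.5],[[0,0,0],[0,0,0],5.5]]' 40
python3 -c "
from h import *
plan(tr(104,1.2),46,AX-90)
shot('wrist','w6')"
```

```text
t: 30.65
tcp_pos: [521.7, -283.7, 119.4]
tcp_rot: [-2.656, -1.676, -0.0]
contact_force: [0.7, 0.7, -1.4]
opening: 0.637
t 30.6 tcp [ 521.7 -283.7  119.4] open 0.637 F [ 0.7  0.7 -1.4] q [ 0.11  0.64  0.44  2.02 -0.48  0.59  0.44]
 shift cm (tool now) [-2.24  1.84  7.34] norm 7.89
 tooly yaw -25.51 tilt fix(tool)  [-0.0008 -0.0006  0.    ]
 turn z rad 0.001 alt -3.141
 shift after turn [-2.23  1.84  7.34]
```

View pics/w6.png

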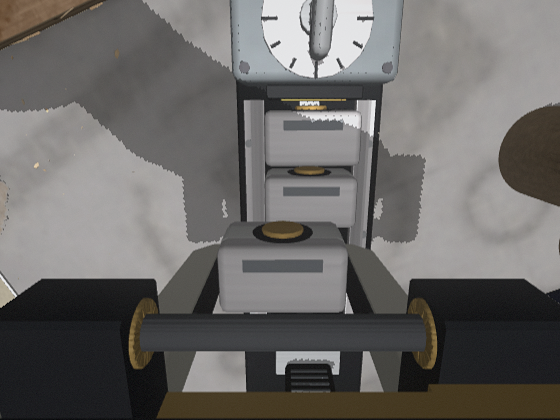

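```bash
python3 -m crank '[[[0,0,0],[-1.2,1.0,0],5.5],[[0,0,0],[-0.8,0.6,0],5.5],[[0,0,0],[-0.3,0.24,0],5.5],[[0,0,0],[0,0,1.5],5.5],[[0,0,0],[0,0,2],5.5],[[0,0,0],[0,0,1.5],5.5],[[0,0,0],[0,0,0],5.5],[[0,0,0],[0,0,0],5.5]]' 40
python3 -c "
from h import *
plan(tr(105,1.2),46.2,AX-90)"
```

```text
t: 31.5
tcp_pos: [528.1, -313.8, 69.0]
tcp_rot: [-2.658, -1.673, 0.001]
contact_force: [-0.0, 0.8, -1.8]
opening: 0.642
t 31.5 tcp [ 528.1 -313.8   69. ] open 0.642 F [-0.   0.8 -1.8] q [ 0.2   0.72  0.38  2.   -0.52  0.52  0.5 ]
 shift cm (tool now) [ 0.11 -0.03  2.28] norm 2.28
 tooly yaw -25.63 tilt fix(tool)  [-0.0012  0.     -0.    ]
 turn z rad -0.001 alt 3.140
 shift after turn [ 0.11 -0.03  2.28]
```

```bash
python3 -m crank '[[[0,0,0],[0.05,-0.03,0.9],5.5],[[0,0,0],[0,0,0.8],5.5],[[0,0,0],[0,0,0.4],5.5],[[0,0,0],[0,0,0],5.5],[[0,0,0],[0,0,0],5.5]]' 40
python3 -c "
from h import *
plan(tr(105,1.2),46.2,AX-90)"
```

```text
t: 32.0
tcp_pos: [528.3, -313.3, 48.5]
tcp_rot: [-2.659, -1.674, 0.0]
contact_force: [-0.2, -0.8, -1.5]
opening: 0.641
t 32.0 tcp [ 528.3 -313.3   48.5] open 0.641 F [-0.2 -0.8 -1.5] q [ 0.21  0.75  0.35  2.   -0.54  0.48  0.52]
 shift cm (tool now) [ 0.05 -0.04  0.23] norm 0.24
 tooly yaw -25.61 tilt fix(tool)  [-0.0001  0.      0.    ]
 turn z rad -0.001 alt 3.140
 shift after turn [ 0.05 -0.04  0.23]
```

```bash
python3 -m crank '[[[0,0,0],[0,-0.03,0.2],5.5],[[0,0,0],[0,0,0],5.5],[[0,0,0],[0,0,0],5.5],[[0,0,0],[0,0,0],6.6],[[0,0,0],[0,0,0],7.2],[[0,0,0],[0,0,0],7.5],[[0,0,0],[0,0,-1],7.5],[[0,0,0],[0,0,-3],7.5]]' 40
python3 -m crank '[[[0,0,0],[0,0,-4],7.5],[[0,0,0],[0,0,-4],5],[[0,0,0],[0,0,-2],3],[[0,0,0],[0,0,0],2],[[0,0,0],[0,0,0],0],[[0,0,0],[0,0,0],0]]' 40
python3 -c "
from h import *
plan(tr(265),110,AX-90)
shot('wrist','w7'); shot('scene','s7'); shot('side','d7')"
```

```text
t: 32.8
tcp_pos: [527.0, -312.4, 85.5]
tcp_rot: [-2.656, -1.672, 0.003]
contact_force: [0.8, 0.0, 0.4]
opening: 0.805
t: 33.4
tcp_pos: [527.6, -312.6, 185.7]
tcp_rot: [-2.657, -1.673, 0.001]
contact_force: [-0.5, 0.1, 0.2]
opening: 0.428
t 33.4 tcp [ 527.6 -312.6  185.7] open 0.428 F [-0.5  0.1  0.2] q [ 0.1   0.57  0.52  1.93 -0.41  0.74  0.41]
 shift cm (tool now) [-15.99  -0.04   7.57] norm 17.68
 tooly yaw -25.60 tilt fix(tool)  [-0.0015 -0.0002 -0.    ]
 turn z rad -0.001 alt 3.141
 shift after turn [-15.99  -0.05   7.57]
```

View pics/w7.png

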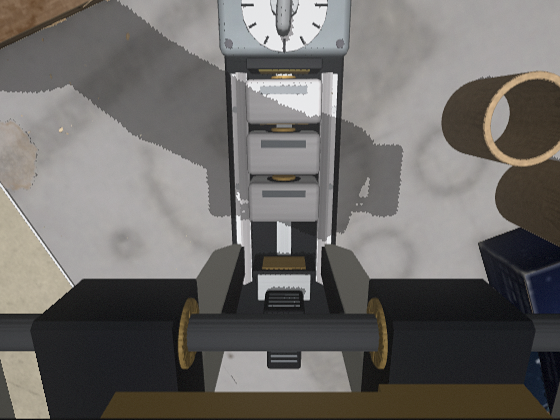

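View pics/s7.png

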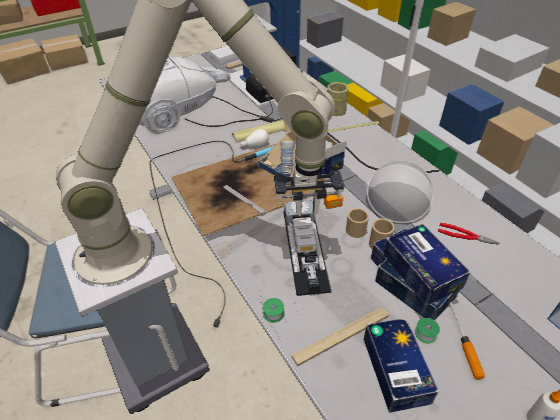

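View pics/d7.png

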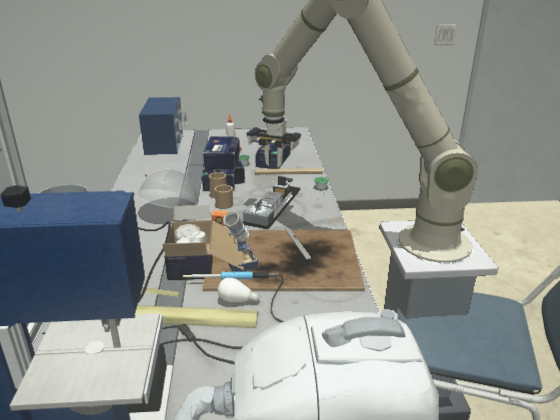

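```bash
python3 -m crank '[[[0,0,0],[-2,0.1,0],0],[[0,0,0],[-3.3,0,0],0],[[0,0,0],[-3.7,0,0],0],[[0,0,0],[-3.7,0,0],0],[[0,0,0],[-2.3,0,2],0],[[0,0,0],[-1,0,3],0],[[0,0,0],[0,0,2.5],0],[[0,0,0],[0,0,0],0]]' 40
python3 -m crank '[[[0,0,0],[0,0,0],0],[[0,0,0],[0,0,0],0]]' 40
python3 -c "
from h import *
plan(tr(265,0.5),63,AX-90)
shot('wrist','w8')"
```

```text
t: 34.35
tcp_pos: [457.9, -456.7, 107.8]
tcp_rot: [-2.654, -1.669, 0.003]
contact_force: [0.2, 1.0, -0.2]
opening: 0.004
t: 34.55
tcp_pos: [460.4, -458.1, 112.6]
tcp_rot: [2.657, 1.674, 0.0]
contact_force: [-0.6, 0.1, 0.4]
opening: 0.008
t 34.5 tcp [ 460.4 -458.1  112.6] open 0.008 F [-0.6  0.1  0.4] q [ 0.42  0.7   0.43  1.9  -0.46  0.65  0.69]
 shift cm (tool now) [ 0.05 -0.23  4.96] norm 4.96
 tooly yaw -25.59 tilt fix(tool)  [ 0.0011  0.0004 -0.    ]
 turn z rad -0.001 alt 3.141
 shift after turn [ 0.05 -0.23  4.96]
```

View pics/w8.png

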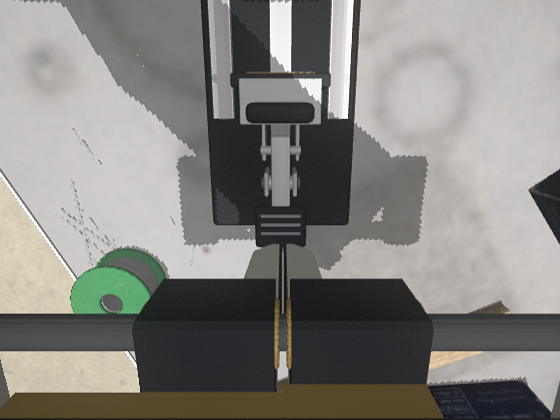

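```bash
python3 -m crank '[[[0,0,0],[0,-0.15,2],0],[[0,0,0],[0,0,2],0],[[0,0,0],[0,0,1],0],[[0,0,0],[0,0,0.4],0],[[0,0,0],[0,0,0.4],0],[[0,0,0],[0,0,0.3],0],[[0,0,0],[0,0,0],0],[[0,0,0],[0,0,0],0]]' 40
python3 -c "
from h import *
plan(tr(265,0.5),48,AX-90)"
```

```text
t: 35.4
tcp_pos: [457.6, -460.5, 52.6]
tcp_rot: [2.656, 1.669, -0.003]
contact_force: [-4.5, -5.4, 6.8]
opening: 0.001
t 35.4 tcp [ 457.6 -460.5   52.6] open 0.001 F [-4.5 -5.4  6.8] q [ 0.47  0.77  0.37  1.92 -0.51  0.53  0.74]
 shift cm (tool now) [ 0.39 -0.08  0.46] norm 0.61
 tooly yaw -25.72 tilt fix(tool)  [ 0.0031  0.0043 -0.    ]
 turn z rad -0.003 alt 3.139
 shift after turn [ 0.39 -0.08  0.46]
```

```bash
python3 -c "
from h import *
shot('wrist','w9'); plan(tr(265,0.5),48,AX-90)"
```

```text
t 35.5 tcp [ 457.5 -460.5   52.6] open -0.001 F [-4.  -5.1  6.9] q [ 0.47  0.77  0.37  1.92 -0.51  0.53  0.74]
 shift cm (tool now) [ 0.39 -0.08  0.46] norm 0.61
 tooly yaw -25.72 tilt fix(tool)  [ 0.0031  0.0044 -0.    ]
 turn z rad -0.003 alt 3.139
 shift after turn [ 0.39 -0.08  0.46]
```

View pics/w9.png

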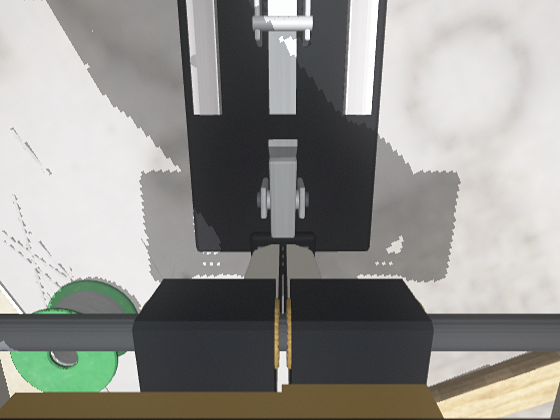

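```bash
python3 -m crank '[[[0,0,0],[0,0,-0.5],0],[[0,0,0],[0,0,-1.5],0],[[0,0,0],[0,0,-4],0],[[0,0,0],[0,0,-4],0],[[0,0,0],[0,0,-3],0],[[0,0,0],[2,0,0],2],[[0,0,0],[3,0,0],3],[[0,0,0],[3,0,0],3]]' 40
python3 -m crank '[[[0,0,0],[3.3,0,0],3],[[0,0,0],[3.3,0,0],3],[[0,0,0],[3,0,0],3],[[0,0,0],[2,0,0],3],[[0,0,0],[1,0,0],3],[[0,0,0],[0,0,0],3],[[0,0,0],[0,0,0],3],[[0,0,0],[0,0,0],3]]' 40
python3 - <<'E'
from h import *
plan(KEY,130,AX-90)
c=shot('wrist','w10'); P=cloud(c); w=P.reshape(-1,3); xy=(w[:,:2]-tr(0)); X=xy@D; Y=xy@N
m=(w[:,2]>80)&(w[:,2]<97)&(abs(Y)<35)&(X<-5)&(X>-85); q=w[m]; print('key',q.mean(0),cv2.minAreaRect(q[:,:2].astype(np.float32)))
m=(w[:,2]>80)&(w[:,2]<90)&(abs(Y)<30)&(X>30)&(X<220); print('tab',m.sum(),np.percentile(X[m],[1,50,99]) if m.sum() else '')
m=(w[:,2]>49)&(w[:,2]<55.5)&(abs(Y)<34)&(X>-5)&(X<115); print('cell tops',np.percentile(X[m],[.5,99.5]),np.percentile(Y[m],[.5,99.5]))
shot('scene','s10')
E
```

```text
t: 36.25
tcp_pos: [493.7, -383.9, 182.3]
tcp_rot: [2.658, 1.673, 0.002]
contact_force: [1.0, 0.2, 0.4]
opening: 0.213
t: 37.05
tcp_pos: [546.8, -272.9, 180.9]
tcp_rot: [2.66, 1.671, -0.0]
contact_force: [-1.0, -0.7, 0.1]
opening: 0.325
t 37.0 tcp [ 546.8 -272.9  180.9] open 0.325 F [-1.  -0.7  0.1] q [ 0.02  0.58  0.53  1.94 -0.42  0.73  0.35]
 shift cm (tool now) [10.31 -0.12  5.08] norm 11.5
 tooly yaw -25.72 tilt fix(tool)  [0.0004 0.0005 0.    ]
 turn z rad -0.003 alt 3.139
 shift after turn [10.31 -0.09  5.08]
key [ 592.71438355 -179.06358852   92.71033503] ((592.549560546875, -179.42132568359375), (47.473751068115234, 9.750596046447754), 61.66950988769531)
tab 559 [126.06286309 129.3059765  135.39244065]
cell tops [ -4.66793834 114.25206634] [-27.60396741  30.47203647]
```

View pics/w10.png

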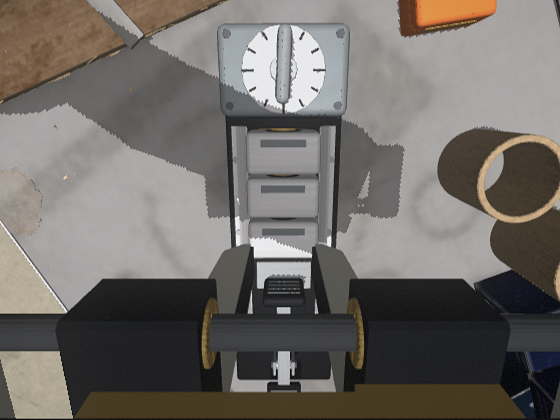

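```bash
python3 -m crank '[[[0,0,0.042],[0,0,0],4],[[0,0,0],[2,0,0],4],[[0,0,0],[3,0,0],4],[[0,0,0],[3,0,1],4],[[0,0,0],[1.8,0,2],4],[[0,0,0],[0.5,0,2],4],[[0,0,0],[0,0,0],4],[[0,0,0],[0,0,0],4]]' 40
python3 - <<'E'
from h import *
plan((591.5,-179.5),84,61.8-90)
E
```

```text
t: 37.95
tcp_pos: [595.4, -181.7, 130.7]
tcp_rot: [2.694, 1.616, -0.001]
contact_force: [0.6, -0.3, -0.5]
opening: 0.432
t 38.0 tcp [ 595.4 -181.7  130.7] open 0.432 F [ 0.6 -0.3 -0.5] q [-0.12  0.66  0.5   1.95 -0.5   0.66  0.21]
 shift cm (tool now) [ 0.01 -0.45  4.67] norm 4.69
 tooly yaw -28.09 tilt fix(tool)  [-0.0004  0.0008  0.    ]
 turn z rad 0.002 alt -3.140
 shift after turn [ 0.01 -0.45  4.67]
```

```bash
python3 -m crank '[[[0,0,0],[0,-0.4,0],4],[[0,0,0],[0,0,2],4],[[0,0,0],[0,0,1.7],4],[[0,0,0],[0,0,1],4],[[0,0,0],[0,0,0],4],[[0,0,0],[0,0,0],4]]' 40
python3 - <<'E'
from h import *
plan((591.5,-179.5),84,61.8-90)
shot('wrist','w11')
E
```

```text
t: 38.55
tcp_pos: [592.5, -179.2, 84.3]
tcp_rot: [2.693, 1.616, 0.001]
contact_force: [-0.1, 0.1, -0.4]
opening: 0.429
t 38.5 tcp [ 592.5 -179.2   84.3] open 0.429 F [-0.1  0.1 -0.4] q [-0.08  0.71  0.44  1.98 -0.55  0.56  0.25]
 shift cm (tool now) [-0.07 -0.07  0.02] norm 0.1
 tooly yaw -28.06 tilt fix(tool)  [ 0.0006 -0.     -0.    ]
 turn z rad 0.002 alt -3.139
 shift after turn [-0.07 -0.07  0.02]
```

View pics/w11.png

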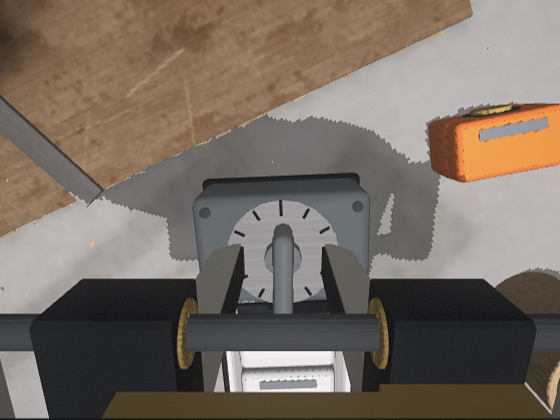

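```bash
python3 -m crank '[[[0,0,0],[-0.07,-0.05,0],2],[[0,0,0],[0,0,0],0.7],[[0,0,0],[0,0,0],0.7],[[0,0,0],[0,0,0],0.7],[[0,0,0],[0,0,0],0.7],[[0,0,0.06],[0,0,0],0.7],[[0,0,0.1],[0,0,0],0.7],[[0,0,0.12],[0,0,0],0.7]]' 35
python3 - <<'E'
from h import *
plan((591.5,-179.5),84,61.8-90)
print(arm.sense()['torque'])
E
```

```text
t: 39.4
tcp_pos: [592.8, -179.6, 83.8]
tcp_rot: [2.893, 1.219, 0.003]
contact_force: [4.1, -2.1, -3.5]
opening: 0.099
t 39.4 tcp [ 592.8 -179.6   83.8] open 0.099 F [ 4.1 -2.1 -3.5] q [-0.13  0.73  0.52  1.99 -0.64  0.59  0.05]
 shift cm (tool now) [-0.08 -0.1  -0.02] norm 0.13
 tooly yaw -44.29 tilt fix(tool)  [ 0.0024 -0.0008 -0.    ]
 turn z rad -0.281 alt 2.861
 shift after turn [-0.05 -0.12 -0.02]
[-0.55988023 -0.6070756   0.07228773]
```

```bash
python3 -m crank '[[[0,0,0.13],[0,0,0],0.7],[[0,0,0.13],[0,0,0],0.7],[[0,0,0.13],[0,0,0],0.7],[[0,0,0.13],[0,0,0],0.7],[[0,0,0.13],[0,0,0],0.7],[[0,0,0.13],[0,0,0],0.7],[[0,0,0.13],[0,0,0],0.7],[[0,0,0.13],[0,0,0],0.7]]' 35
python3 - <<'E'
from h import *
plan((591.5,-179.5),84,61.8-90)
print(arm.sense()['torque'])
E
```

```text
t: 40.2
tcp_pos: [593.1, -180.7, 83.9]
tcp_rot: [3.115, -0.381, 0.005]
contact_force: [4.7, -6.6, -6.3]
opening: 0.095
t 40.2 tcp [ 593.1 -180.7   83.9] open 0.095 F [ 4.7 -6.6 -6.3] q [-0.28  0.83  0.8   2.   -0.92  0.72 -0.72]
 shift cm (tool now) [-0.18 -0.08 -0.01] norm 0.2
 tooly yaw -103.96 tilt fix(tool)  [ 0.0029 -0.0036  0.    ]
 turn z rad -1.322 alt 1.819
 shift after turn [ 0.04 -0.2  -0.01]
[-1.40964368 -0.82175338  0.11910876]
```

```bash
python3 -m crank '[[[0,0,0.13],[0,0,0],0.7],[[0,0,0.13],[0,0,0],0.7],[[0,0,0.13],[0,0,0],0.7],[[0,0,0.13],[0,0,0],0.7],[[0,0,0.1],[0,0,0],0.7],[[0,0,0],[0,0,0],0.7]]' 35
python3 - <<'E'
from h import *
plan((591.5,-179.5),84,61.8-90)
print(arm.sense()['torque'])
E
```

```text
t: 40.8
tcp_pos: [592.7, -181.4, 83.8]
tcp_rot: [2.851, -1.312, 0.006]
contact_force: [2.7, -6.6, -4.0]
opening: 0.096
t 40.8 tcp [ 592.7 -181.4   83.8] open 0.096 F [ 2.7 -6.6 -4. ] q [-0.33  0.88  0.91  2.   -1.    0.8  -1.25]
 shift cm (tool now) [-0.22 -0.03 -0.02] norm 0.22
 tooly yaw -139.43 tilt fix(tool)  [ 0.0015 -0.005   0.    ]
 turn z rad 1.200 alt -1.941
 shift after turn [-0.11  0.19 -0.02]
[-1.46325821 -0.68041432 -0.006278  ]
```

```bash
python3 -m crank '[[[0,0,0.12],[0,0,0],0.7],[[0,0,0.13],[0,0,0],0.7],[[0,0,0.13],[0,0,0],0.7],[[0,0,0.13],[0,0,0],0.7],[[0,0,0.13],[0,0,0],0.7],[[0,0,0.12],[0,0,0],0.7],[[0,0,0],[0,0,0],0.7]]' 35
python3 - <<'E'
from h import *
plan((591.5,-179.5),84,61.8-90)
print(arm.sense()['torque'])
E
```

```text
t: 41.5
tcp_pos: [591.8, -181.6, 83.8]
tcp_rot: [2.16, -2.278, 0.006]
contact_force: [0.6, -8.4, -3.2]
opening: 0.096
t 41.5 tcp [ 591.8 -181.6   83.8] open 0.096 F [ 0.6 -8.4 -3.2] q [-0.35  0.89  0.94  2.   -1.03  0.82 -1.99]
 shift cm (tool now) [-0.21  0.04 -0.02] norm 0.21
 tooly yaw 176.96 tilt fix(tool)  [-0.0013 -0.0047  0.    ]
 turn z rad 0.439 alt -2.702
 shift after turn [-0.17  0.13 -0.02]
[-1.62071473 -0.1665534  -0.03704421]
```

```bash
python3 -m crank '[[[0,0,0],[0,0,0],2],[[0,0,0],[0,0,0],4],[[0,0,0],[0,0,0],4],[[0,0,0],[0,0,-1.5],4],[[0,0,0],[0,0,-2],4],[[0,0,-0.1],[0,0,-0.5],4],[[0,0,-0.145],[0,0,0],4],[[0,0,-0.145],[0,0,0],4]]' 35
python3 -m crank '[[[0,0,-0.145],[0,0,0],4],[[0,0,-0.145],[0,0,0],4],[[0,0,-0.145],[0,0,0],4],[[0,0,-0.145],[0,0,0],4],[[0,0,-0.145],[0,0,0],4],[[0,0,-0.145],[0,0,0],4],[[0,0,-0.145],[0,0,0],4],[[0,0,-0.145],[0,0,0],4]]' 35
python3 -m crank '[[[0,0,-0.145],[0,0,0],4],[[0,0,-0.145],[0,0,0],4],[[0,0,-0.145],[0,0,0],4],[[0,0,-0.145],[0,0,0],4],[[0,0,-0.145],[0,0,0],4],[[0,0,-0.145],[0,0,0],4],[[0,0,-0.145],[0,0,0],4],[[0,0,-0.145],[0,0,0],4]]' 35
python3 - <<'E'
from h import *
plan((591.7,-179.7),84,177)
c=shot('wrist','w12'); P=cloud(c); w=P.reshape(-1,3); xy=(w[:,:2]-tr(0)); X=xy@D; Y=xy@N
m=(w[:,2]>80)&(w[:,2]<97)&(abs(Y)<35)&(X<-5)&(X>-85); q=w[m]; print('key',q.mean(0),cv2.minAreaRect(q[:,:2].astype(np.float32)))
E
```

```text
t: 42.3
tcp_pos: [591.9, -178.9, 124.9]
tcp_rot: [-2.573, 1.802, -0.002]
contact_force: [0.1, -1.3, -0.2]
opening: 0.43
t: 43.1
tcp_pos: [591.7, -179.2, 124.7]
tcp_rot: [3.14, -0.098, 0.001]
contact_force: [0.5, 0.3, 0.2]
opening: 0.431
t: 43.9
tcp_pos: [591.6, -179.5, 124.7]
tcp_rot: [2.679, 1.638, -0.0]
contact_force: [0.6, -0.2, -0.1]
opening: 0.43
t 43.9 tcp [ 591.6 -179.5  124.7] open 0.430 F [ 0.6 -0.2 -0.1] q [ 0.04  0.62  0.25  1.96 -0.26  0.59 -0.01]
 shift cm (tool now) [-0.01  0.01  4.07] norm 4.07
 tooly yaw -27.11 tilt fix(tool)  [ 0.001   0.0009 -0.    ]
 turn z rad -0.421 alt 2.721
 shift after turn [-0.01  0.01  4.07]
key [ 593.87223476 -176.59887422   91.71997311] ((592.9913940429688, -178.51348876953125), (47.26865005493164, 9.628497123718262), 86.93568420410156)
```

View pics/w12.png

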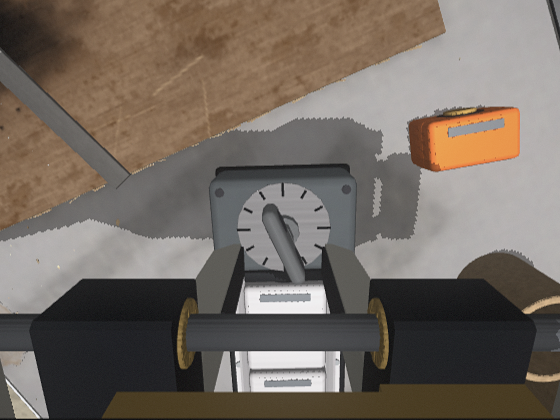

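```bash
python3 -m crank '[[[0,0,-0.14],[0,0,0],4],[[0,0,-0.14],[0,0,0],4],[[0,0,-0.14],[0,0,0],4],[[0,0,0],[0,0,1],4],[[0,0,0],[0,0,2],4],[[0,0,0],[0,0,1.07],4],[[0,0,0],[0,0,0],4],[[0,0,0],[0,0,0],4]]' 35
python3 - <<'E'
from h import *
plan((592,-179.3),84,177)
E
```

```text
t: 44.75
tcp_pos: [591.5, -179.1, 82.7]
tcp_rot: [-2.288, -2.153, 0.001]
contact_force: [-0.4, 0.1, 0.2]
opening: 0.432
t 44.8 tcp [ 591.5 -179.1   82.7] open 0.432 F [-0.4  0.1  0.2] q [ 0.12  0.67  0.12  1.97 -0.15  0.51  0.29]
 shift cm (tool now) [-0.02  0.05 -0.13] norm 0.14
 tooly yaw -3.49 tilt fix(tool)  [-0.0007  0.0003 -0.    ]
 turn z rad -0.009 alt 3.133
 shift after turn [-0.02  0.05 -0.13]
```

```bash
python3 -m crank '[[[0,0,0],[0,0.05,-0.1],2],[[0,0,0],[0,0,0],0.7],[[0,0,0],[0,0,0],0.7],[[0,0,0],[0,0,0],0.7],[[0,0,0],[0,0,0],0.7],[[0,0,0.06],[0,0,0],0.7],[[0,0,0.1],[0,0,0],0.7],[[0,0,0.13],[0,0,0],0.7]]' 35
python3 -m crank '[[[0,0,0.13],[0,0,0],0.7],[[0,0,0.13],[0,0,0],0.7],[[0,0,0.13],[0,0,0],0.7],[[0,0,0.13],[0,0,0],0.7],[[0,0,0.13],[0,0,0],0.7],[[0,0,0.13],[0,0,0],0.7],[[0,0,0.13],[0,0,0],0.7],[[0,0,0.13],[0,0,0],0.7]]' 35
python3 - <<'E'
from h import *
plan((592,-179.3),84,177)
print(arm.sense()['torque'])
E
```

```text
t: 45.55
tcp_pos: [592.5, -179.1, 84.1]
tcp_rot: [2.577, 1.796, 0.001]
contact_force: [0.6, -0.5, -0.6]
opening: 0.096
t: 46.35
tcp_pos: [593.4, -180.2, 84.2]
tcp_rot: [3.127, 0.276, 0.004]
contact_force: [3.1, -4.1, -3.6]
opening: 0.096
t 46.4 tcp [ 593.4 -180.2   84.2] open 0.096 F [ 3.1 -4.1 -3.6] q [-0.11  0.72  0.48  1.98 -0.59  0.57 -0.61]
 shift cm (tool now) [-0.12 -0.11  0.01] norm 0.17
 tooly yaw -79.90 tilt fix(tool)  [ 0.0027 -0.0022 -0.    ]
 turn z rad -1.342 alt 1.799
 shift after turn [ 0.08 -0.14  0.01]
[-0.90976388 -0.46825937  0.12698026]
```

```bash
python3 -m crank '[[[0,0,0.13],[0,0,0],0.7],[[0,0,0.13],[0,0,0],0.7],[[0,0,0.13],[0,0,0],0.7],[[0,0,0.13],[0,0,0],0.7],[[0,0,0.13],[0,0,0],0.7],[[0,0,0.13],[0,0,0],0.7],[[0,0,0.13],[0,0,0],0.7],[[0,0,0],[0,0,0],0.7]]' 35
python3 - <<'E'
from h import *
plan((592,-179.3),84,177)
print(arm.sense()['torque'])
E
```

```text
t: 47.15
tcp_pos: [593.0, -181.4, 84.1]
tcp_rot: [2.929, -1.125, 0.005]
contact_force: [2.5, -5.8, -2.5]
opening: 0.097
t 47.1 tcp [ 593.  -181.4   84.1] open 0.097 F [ 2.5 -5.8 -2.5] q [-0.25  0.8   0.73  1.99 -0.85  0.68 -1.27]
 shift cm (tool now) [-0.21 -0.09  0.01] norm 0.23
 tooly yaw -132.03 tilt fix(tool)  [ 0.0022 -0.0046  0.    ]
 turn z rad 0.890 alt -2.252
 shift after turn [-0.21  0.11  0.01]
[-1.3104907  -0.27669986 -0.05774765]
```

```bash
python3 -m crank '[[[0,0,0.12],[0,0,0],0.7],[[0,0,0.12],[0,0,0],0.7],[[0,0,0.12],[0,0,0],0.7],[[0,0,0.12],[0,0,0],0.7],[[0,0,0.12],[0,0,0],0.7],[[0,0,0.12],[0,0,0],0.7],[[0,0,0],[0,0,0],0.7]]' 35
python3 - <<'E'
from h import *
plan((592,-179.3),84,177)
print(arm.sense()['torque'])
E
```

```text
t: 47.85
tcp_pos: [592.1, -181.8, 84.1]
tcp_rot: [2.345, -2.086, 0.006]
contact_force: [-0.7, -8.8, -0.7]
opening: 0.095
t 47.9 tcp [ 592.1 -181.8   84.1] open 0.095 F [-0.7 -8.8 -0.7] q [-0.32  0.87  0.89  2.   -0.99  0.78 -1.86]
 shift cm (tool now) [-0.25 -0.02  0.01] norm 0.25
 tooly yaw -173.30 tilt fix(tool)  [-0.0001 -0.0051  0.    ]
 turn z rad 0.169 alt -2.972
 shift after turn [-0.25  0.02  0.01]
[-1.59285014  0.16310819 -0.03630808]
```

```bash
python3 -m crank '[[[0,0,0.07],[0,0,0],0.7],[[0,0,0.07],[0,0,0],0.7],[[0,0,0.07],[0,0,0],0.7],[[0,0,0.06],[0,0,0],0.7],[[0,0,0],[0,0,0],0.7]]' 35
python3 -c "
from h import *
plan((592,-179.3),84,177); print(arm.sense()['torque'])"
python3 -m crank '[[[0,0,0.05],[0,0,0],0.7],[[0,0,0.05],[0,0,0],0.7],[[0,0,0],[0,0,0],0.7]]' 35
python3 -c "
from h import *
plan((592,-179.3),84,177); print(arm.sense()['torque'])"
```

```text
t: 48.35
tcp_pos: [591.7, -181.8, 84.2]
tcp_rot: [2.046, -2.381, 0.006]
contact_force: [-1.7, -7.9, -1.6]
opening: 0.092
t 48.4 tcp [ 591.7 -181.8   84.2] open 0.092 F [-1.7 -7.9 -1.6] q [-0.34  0.88  0.92  2.   -1.01  0.8  -2.11]
 shift cm (tool now) [-0.25  0.01  0.02] norm 0.25
 tooly yaw 171.34 tilt fix(tool)  [-0.001  -0.0046 -0.    ]
 turn z rad -0.099 alt 3.043
 shift after turn [-0.25 -0.01  0.02]
[-1.65035296  0.40399637  0.05811122]
t: 48.65
tcp_pos: [591.7, -181.6, 84.2]
tcp_rot: [1.926, -2.478, 0.005]
contact_force: [-2.0, -7.8, -1.5]
opening: 0.105
t 48.6 tcp [ 591.7 -181.6   84.2] open 0.105 F [-2.  -7.8 -1.5] q [-0.34  0.88  0.92  2.   -1.01  0.81 -2.2 ]
 shift cm (tool now) [-0.23  0.03  0.02] norm 0.24
 tooly yaw 165.71 tilt fix(tool)  [-0.001  -0.0044 -0.    ]
 turn z rad -0.197 alt 2.944
 shift after turn [-0.24 -0.02  0.02]
[-1.58389291  0.47680851  0.54915328]
```

```bash
python3 -m crank '[[[0,0,0.04],[0,0,0],0.7],[[0,0,0],[0,0,0],0.7]]' 35
python3 -c "
from h import *
plan((592,-179.3),84,177); print(arm.sense()['torque'])"
python3 -m crank '[[[0,0,-0.06],[0,0,0],0.7],[[0,0,0],[0,0,0],2],[[0,0,0],[0,0,0],4],[[0,0,0],[0,0,0],4],[[0,0,0],[0,0,-1.5],4],[[0,0,0],[0,0,-3],4],[[0,0,0],[0,0,-3],4],[[0,0,0],[0,0,-3],4]]' 35
python3 -m crank '[[[0,0,0],[0,0,-3],4],[[0,0,-0.14],[0,0,0],4],[[0,0,-0.14],[0,0,0],4],[[0,0,-0.14],[0,0,0],4],[[0,0,-0.14],[0,0,0],4],[[0,0,-0.14],[0,0,0],4],[[0,0,-0.14],[0,0,0],4],[[0,0,-0.14],[0,0,0],4]]' 35
python3 - <<'E'
from h import *
s=arm.sense(); print(s['tcp_pos'])
for cam in ('wrist','scene','side'):
    c=shot(cam,cam+'13'); P=cloud(c); w=P.reshape(-1,3); xy=(w[:,:2]-tr(0)); X=xy@D; Y=xy@N
    m=(w[:,2]>80)&(w[:,2]<97)&(abs(Y)<32)&(X<-5)&(X>-78); q=w[m]
    if m.sum()>5: print(cam,'key',m.sum(),q.mean(0),cv2.minAreaRect(q[:,:2].astype(np.float32)))
E
```

```text
t: 48.85
tcp_pos: [591.7, -181.6, 84.2]
tcp_rot: [1.877, -2.516, 0.005]
contact_force: [-2.3, -7.1, 0.4]
opening: 0.107
t 48.9 tcp [ 591.7 -181.6   84.2] open 0.107 F [-2.3 -7.1  0.4] q [-0.34  0.88  0.92  2.   -1.01  0.81 -2.24]
 shift cm (tool now) [-0.23  0.04  0.02] norm 0.23
 tooly yaw 163.45 tilt fix(tool)  [-0.0012 -0.0042 -0.    ]
 turn z rad -0.236 alt 2.905
 shift after turn [-0.23 -0.02  0.02]
[-1.48652319  0.50088983  0.59331239]
t: 49.65
tcp_pos: [591.9, -179.0, 190.9]
tcp_rot: [1.954, -2.46, 0.0]
contact_force: [0.9, 0.1, 0.5]
opening: 0.43
t: 50.45
tcp_pos: [592.0, -179.1, 220.0]
tcp_rot: [2.885, -1.242, 0.001]
contact_force: [-0.3, 0.4, -0.3]
opening: 0.429
[ 591.96179149 -179.1342971   219.9765236 ]
wrist key 722 [ 593.79879187 -181.15145886   91.41585952] ((592.8995971679688, -180.06138610839844), (47.4510498046875, 9.835087776184082), 80.48482513427734)
scene key 41 [ 588.8780602  -183.83288618   88.67201632] ((590.3609008789062, -182.95741271972656), (49.317142486572266, 10.857869148254395), 84.6108169555664)
side key 26 [ 590.2374065  -174.63817519   90.2596004 ] ((589.86767578125, -177.9869384765625), (52.547054290771484, 8.517363548278809), 82.01263427734375)
```

View pics/wrist13.png

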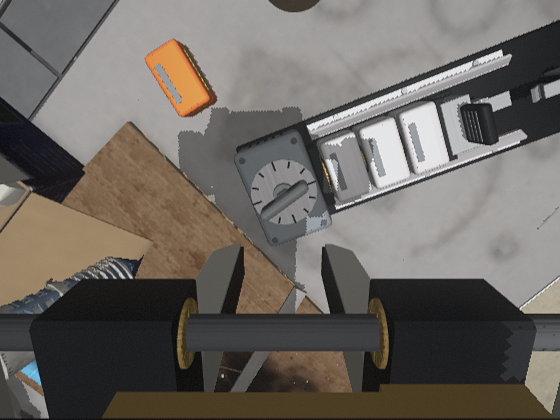

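View pics/scene13.png

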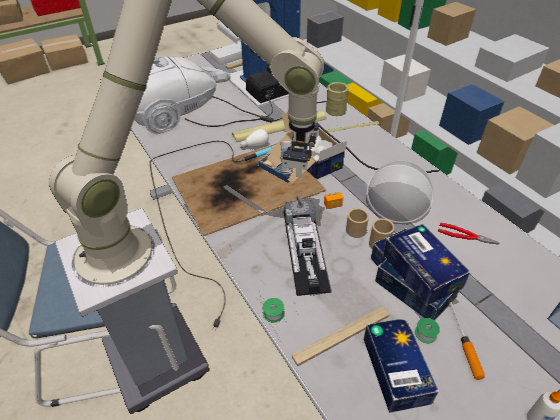

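```bash
python3 -m crank '[[[0,0,0],[0,0,0],4],[[0,0,0],[0,0,0],4],[[0,0,0],[0,0,0],4]]' 35
python3 - <<'E'
from h import *
for k in range(3):
  for cam in ('wrist',):
    c=arm.capture(cam); P=cloud(c); w=P.reshape(-1,3); xy=(w[:,:2]-tr(0)); X=xy@D; Y=xy@N
    for z0 in (80,88):
        m=(w[:,2]>z0)&(w[:,2]<97)&(abs(Y)<32)&(X<-5)&(X>-78); q=w[m]
        v=np.linalg.svd(q[:,:2]-q[:,:2].mean(0),full_matrices=False)[2][0]
        print(cam,z0,m.sum(),cv2.minAreaRect(q[:,:2].astype(np.float32)),'pca',np.degrees(np.arctan2(v[1],v[0]))%180)
    m=(w[:,2]>50)&(w[:,2]<57)&(abs(Y)<52)&(X<-5)&(X>-78);print('box',cv2.minAreaRect(w[m][:,:2].astype(np.float32)))
# earlier picture PCA for reference: w1
P=np.load('/tmp/w1.npy');w=P.reshape(-1,3); xy=(w[:,:2]-tr(0)); X=xy@D; Y=xy@N
for z0 in (80,88):
    m=(w[:,2]>z0)&(w[:,2]<97)&(abs(Y)<32)&(X<-15)&(X>-78); q=w[m]
    v=np.linalg.svd(q[:,:2]-q[:,:2].mean(0),full_matrices=False)[2][0]; print('w1',np.degrees(np.arctan2(v[1],v[0]))%180,cv2.minAreaRect(q[:,:2].astype(np.float32)))
E
```

```text
t: 50.9
tcp_pos: [592.1, -178.9, 218.7]
tcp_rot: [2.881, -1.251, -0.0]
contact_force: [-0.4, -0.0, -0.5]
opening: 0.431
wrist 80 731 ((592.7442016601562, -180.07998657226562), (47.67097091674805, 9.927371978759766), 80.63191986083984) pca 80.61445119338741
wrist 88 623 ((592.6849975585938, -180.0736541748047), (47.67097473144531, 9.91560173034668), 80.9189682006836) pca 80.52603481203408
box ((591.8361206054688, -182.46731567382812), (69.7559585571289, 97.08771514892578), 64.41029357910156)
wrist 80 727 ((592.8931274414062, -180.12158203125), (47.406150817871094, 9.68907642364502), 80.71257781982422) pca 80.68870822465448
wrist 88 621 ((592.88134765625, -180.1130828857422), (47.39319610595703, 9.66293716430664), 80.71257781982422) pca 80.50576459837363
box ((591.8125, -182.3494110107422), (70.0098876953125, 96.8547134399414), 64.58084106445312)
wrist 80 728 ((592.9498901367188, -180.22898864746094), (47.24901580810547, 9.632150650024414), 80.71918487548828) pca 80.77840522084006
wrist 88 619 ((592.877685546875, -180.15219116210938), (47.1330451965332, 9.510780334472656), 80.91573333740234) pca 80.64865649923668
box ((591.75830078125, -182.4404296875), (69.90018463134766, 96.80293273925781), 64.68094635009766)
w1 62.01594798478531 ((591.3945922851562, -179.42164611816406), (47.00868606567383, 10.122540473937988), 60.87427520751953)
w1 61.984842826510885 ((591.6400756835938, -179.36651611328125), (46.67336654663086, 9.74731731414795), 60.87427520751953)
```

The key reads 80.6°, and the 0.55 N m at the end suggests the stop. I'll regrip once and confirm that it won't turn further.

```bash
python3 -m crank '[[[0,0,-0.145],[0,0,0],4],[[0,0,-0.145],[0,0,0],4],[[0,0,-0.145],[0,0,0],4],[[0,0,-0.145],[0,0,0],4],[[0,0,-0.145],[0,0,2],4],[[0,0,-0.145],[0,0,3],4],[[0,0,-0.145],[0,0,3],4],[[0,0,-0.145],[0,0,1],4]]' 35
python3 -m crank '[[[0,0,-0.145],[0,0,0],4],[[0,0,-0.145],[0,0,0],4],[[0,0,-0.145],[0,0,0],4],[[0,0,-0.145],[0,0,0],4],[[0,0,-0.145],[0,0,0],4],[[0,0,-0.145],[0,0,0],4],[[0,0,0],[0,0,0],4],[[0,0,0],[0,0,0],4]]' 35
python3 -c "
from h import *
plan((592.2,-179.6),84,80.6-90)"
```

```text
t: 51.85
tcp_pos: [590.9, -178.4, 126.1]
tcp_rot: [-3.093, -0.543, 0.005]
contact_force: [-0.1, -1.3, 0.6]
opening: 0.427
t: 52.65
tcp_pos: [592.0, -179.3, 128.8]
tcp_rot: [-2.587, -1.783, -0.0]
contact_force: [-0.1, -0.6, -0.2]
opening: 0.431
t 52.6 tcp [ 592.  -179.3  128.8] open 0.431 F [-0.1 -0.6 -0.2] q [ 0.11  0.61  0.14  1.95 -0.14  0.6  -0.02]
 shift cm (tool now) [-0.02  0.03  4.48] norm 4.48
 tooly yaw -20.85 tilt fix(tool)  [-0.0001 -0.0001 -0.    ]
 turn z rad -0.200 alt 2.942
 shift after turn [-0.03  0.02  4.48]
```

```bash
python3 -m crank '[[[0,0,-0.1],[0,0,0],4],[[0,0,-0.1],[0,0,0.5],4],[[0,0,0],[0,0,2],4],[[0,0,0],[0,0,1.5],4],[[0,0,0],[0,0,0.48],4],[[0,0,0],[0,0,0],4],[[0,0,0],[0,0,0],2]]' 35
python3 -m crank '[[[0,0,0],[0,0,0],0.7],[[0,0,0],[0,0,0],0.7],[[0,0,0],[0,0,0],0.7],[[0,0,0],[0,0,0],0.7]]' 35
python3 -c "
from h import *
plan((592.2,-179.6),84,80.6-90); print(arm.sense()['torque'])"
python3 -m crank '[[[0,0,0.03],[0,0,0],0.7],[[0,0,0.02],[0,0,0],0.7],[[0,0,0],[0,0,0],0.7]]' 35
python3 -c "
from h import *
plan((592.2,-179.6),84,80.6-90); print(arm.sense()['torque'])"
```

```text
t: 53.35
tcp_pos: [592.3, -179.0, 84.2]
tcp_rot: [2.391, 2.037, -0.0]
contact_force: [0.1, 0.3, -0.2]
opening: 0.385
t: 53.75
tcp_pos: [592.2, -179.0, 84.4]
tcp_rot: [2.391, 2.038, 0.001]
contact_force: [-0.5, -0.0, 2.4]
opening: 0.094
t 53.8 tcp [ 592.2 -179.    84.4] open 0.094 F [-0.5 -0.   2.4] q [ 0.16  0.67  0.07  1.97 -0.09  0.51  0.13]
 shift cm (tool now) [-0.06  0.01  0.04] norm 0.07
 tooly yaw -9.12 tilt fix(tool)  [ 0.0005 -0.     -0.    ]
 turn z rad 0.005 alt -3.137
 shift after turn [-0.06  0.01  0.04]
[-0.02412259  0.23356898 -0.0152104 ]
t: 54.05
tcp_pos: [592.3, -179.0, 84.4]
tcp_rot: [2.441, 1.977, 0.0]
contact_force: [-1.0, -0.8, 6.1]
opening: 0.096
t 54.0 tcp [ 592.3 -179.    84.4] open 0.096 F [-1.  -0.8  6.1] q [ 0.15  0.67  0.08  1.97 -0.11  0.51  0.1 ]
 shift cm (tool now) [-0.06  0.01  0.04] norm 0.07
 tooly yaw -12.01 tilt fix(tool)  [0.0004 0.0002 0.    ]
 turn z rad -0.045 alt 3.096
 shift after turn [-0.06  0.    0.04]
[-0.04006381  0.25600226  0.48345443]
```

```bash
python3 -m crank '[[[0,0,0.03],[0,0,0],0.7],[[0,0,0.02],[0,0,0],0.7],[[0,0,0],[0,0,0],0.7]]' 45
python3 -c "
from h import *
plan((592.2,-179.6),84,80.6-90); print(arm.sense()['torque'])"
python3 -m crank '[[[0,0,0],[0,0,0],1.5],[[0,0,0],[0,0,0],4],[[0,0,0],[0,0,0],4],[[0,0,0],[0,0,-1.5],4],[[0,0,0],[0,0,-3],4],[[0,0,0],[0,0,-3],4],[[0,0,0],[0,0,-3],4],[[0,0,0],[0,0,-2],4]]' 35
python3 -m crank '[[[0,0,0],[-2,-2,-1],4],[[0,0,0],[-3,-3,0],4],[[0,0,0],[-3,-3,0],4],[[0,0,0],[-2,-2,0],4],[[0,0,0],[0,0,0],4],[[0,0,0],[0,0,0],4],[[0,0,0],[0,0,0],4]]' 35
python3 - <<'E'
from h import *
plan((592.2,-179.6),84,80.6-90)
c=shot('wrist','w14'); P=cloud(c); w=P.reshape(-1,3); xy=(w[:,:2]-tr(0)); X=xy@D; Y=xy@N
m=(w[:,2]>82)&(w[:,2]<97)&(abs(Y)<32)&(X<-5)&(X>-78); q=w[m]; 
if m.sum()>20: print('key',cv2.minAreaRect(q[:,:2].astype(np.float32)))
m=(w[:,2]>80)&(w[:,2]<90)&(abs(Y)<30)&(X>30)&(X<220); print('tab',m.sum(),np.percentile(X[m],[1,50,99]) if m.sum() else '')
shot('scene','s14');shot('side','d14')
for cam in ('scene','side'):
  for l in ('led_bulb','file','strip'):
    r=arm.look_for(cam,l); print(cam,l,[(np.round(x['location']).tolist(),round(x['p'],2)) for x in r[:2]])
E
```

```text
t: 54.35
tcp_pos: [592.3, -179.0, 84.4]
tcp_rot: [2.489, 1.916, 0.0]
contact_force: [-1.5, 0.1, 5.5]
opening: 0.104
t 54.4 tcp [ 592.3 -179.    84.4] open 0.104 F [-1.5  0.1  5.5] q [ 0.14  0.67  0.1   1.97 -0.12  0.51  0.06]
 shift cm (tool now) [-0.06  0.    0.04] norm 0.07
 tooly yaw -14.81 tilt fix(tool)  [0.0005 0.0004 0.    ]
 turn z rad -0.094 alt 3.047
 shift after turn [-0.06 -0.    0.04]
[-0.15573027  0.33272505  0.74567517]
t: 55.15
tcp_pos: [592.6, -179.3, 212.3]
tcp_rot: [2.489, 1.914, 0.003]
contact_force: [-0.1, 0.0, 0.5]
opening: 0.434
t: 55.85
tcp_pos: [471.0, -249.5, 219.6]
tcp_rot: [2.488, 1.917, 0.002]
contact_force: [-0.0, -0.1, 0.0]
opening: 0.431
t 55.9 tcp [ 471.  -249.5  219.6] open 0.431 F [-0.  -0.1  0. ] q [ 0.28  0.39  0.14  2.06 -0.09  0.69  0.22]
 shift cm (tool now) [ 9.84  9.92 13.58] norm 19.48
 tooly yaw -14.77 tilt fix(tool)  [ 0.0013 -0.0003  0.    ]
 turn z rad -0.094 alt 3.048
 shift after turn [ 8.87 10.79 13.58]
key ((592.2772827148438, -178.91932678222656), (47.53877258300781, 10.238747596740723), 80.79290008544922)
tab 3 [126.33694348 126.44688447 127.17600515]
scene led_bulb [([654.0, 254.0, 43.0], 0.68)]
scene file []
scene strip [([422.0, -619.0, 16.0], 0.87), ([558.0, -240.0, 49.0], 0.35)]
side led_bulb [([673.0, 285.0, 45.0], 0.98), ([552.0, -234.0, 56.0], 0.4)]
side file [([467.0, -2.0, 17.0], 0.72)]
side strip [([428.0, -607.0, 18.0], 0.6)]
```

View pics/w14.png

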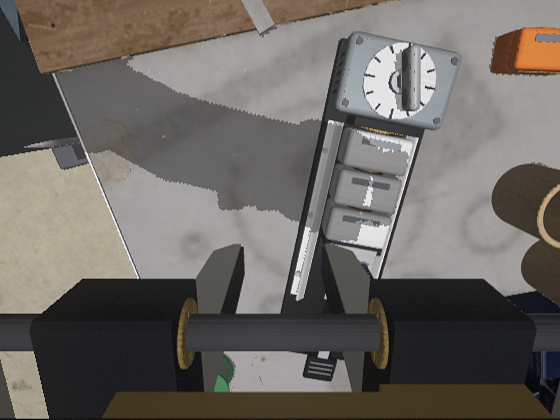

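View pics/s14.png

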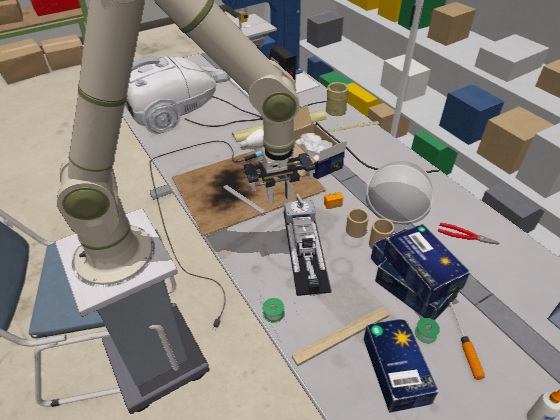

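The key stays at 80.8° under 0.75 N m, so it is at its stop. The three cells are pressed together with their noses towards the timer box, the bystanders haven't moved, and the robot is clear.

```bash
python3 -c "
from h import *
print(arm.job_done())"
```

```text
the job is handed in; nothing more can be done
None
```

The cells are on charge, and I handed the job in at about 56 s of the 210 s allowed; no verdict came back.

- **Pusher:** I drew it back about 177 mm and the catch held it.
- **Cells:** there were three on the desk. I set all of them upright in the track, noses towards the timer box.
- **Catch:** I pressed the tail and the pusher closed on the row. Its face measured about 109–110 mm from the end contact, against 111 mm expected for three cells.
- **Timer key:** I wound it clockwise in two strokes. I then gripped it again and twisted with 0.75 N m, and it stayed at 80.8°, so it is at its stop.

**What didn't quite agree:** from the key angles in the pictures, the winding works out at about 5.96 rad rather than 6.0. I put this down to error in reading the starting angle, because the key would not turn further.

**Last checks:** the final pictures show the row closed, the robot touching nothing, and the orange look-alike where it was. The bulb, file and strip read within about 12 mm of their first positions. The file was missed by one camera but found by the other. No cell was seen to be knocked aside, and the grip was not seen to slacken.

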